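# Draw the L-shaped electrode out of the electrolysis cell and hang it to drain

### The job

Take the red-headed L-shaped electrode out of the emptied electrolysis cell: swing the blue shutter fully aside, lift the electrode and tip it over so that its long foot threads out through the small port in the bolted cover, without knocking or forcing it against the cell. Hang it by its white collar in the free slot of the drain rack, upright and with its foot pointing out of the slot's open end, let go, then swing the shutter fully back over the port. Leave everything else where it is, including the black-headed electrode and the dish on the rack.

Things in the scene. Friction and masses are not known exactly. Their poses are not given: they have to be found in the camera images.
- tank: Electrolysis cell, fixed, dry: clear box 180 (x) by 210 (y) mm, bolted white cover 6 mm thick with its top 110 mm over the bench. Inside: free height from 13 mm (graphite plate on the floor) to 104 mm over the bench. Two brass posts 18 mm high on the cover at x +74, y +-30 mm. Origin: centre of the underside; x away from the robot at yaw 0, y left, z up.
- port (a point): Centre of the port, level with the cover's top: a rectangular hole through the cover with a black rim line, 42 mm along the tank's x and 44 mm along its y, at x = +20 mm, y = 0 of the tank. Axes as the tank's.
- pivot (a point): Shutter's pivot, a vertical axis 80 mm from the port's centre towards the tank's -y; the point is level with the cover's top. Axes as the tank's.
- shutter (a joint): Angle of the blue swing shutter (rad): 0 closed over the port, pointing from the pivot to the tank's +y; grows anticlockwise from above, the knob going towards the tank's -x; stop at 1.85 (fully aside). Starts at 0 to 0.15. Light friction (0.06 N m); stays where left. A level sheet 60 mm wide, its top 14 mm over the cover, that passes above the electrode's collar; its slit clears the neck.
- shutter_knob (a point): Centre of the top of the shutter's black knob: upright cylinder 22 mm in diameter and 38 mm high on the sheet (its top 52 mm over the cover), 122 mm from the pivot axis.
- electrode: L-shaped electrode (loose, 0.2 to 0.4 kg). Red head 30 x 30 mm, 23 to 68 mm above the origin (hold it here), 8 mm stud on top; neck 10 mm thick; white collar 64 (x) x 58 (y) x 6 mm; flat steel stem 5 (x) x 22 (y) mm, 88 mm down; foot 5 mm thick, 22 mm wide, from its end to -x. Origin: centre of the collar's underside; z up the stem. Starts with the collar on the cover, foot to the tank's -x.
- foot_tip (a point): Middle of the end of the foot: (-72.5, 0, -85.5) mm in the electrode's frame. Axes as the electrode's. The foot is longer than the port: it comes out only with its tip tipped down, head leaning to the tank's -x (35 to 40 degrees is ample).
- heel (a point): Where stem and foot meet: (0, 0, -85.5) mm in the electrode's frame; axes as the electrode's. Way out: raise the electrode until the foot is close under the cover, tip it about the heel while bringing the heel into the middle of the port, then draw it out heel first along the line of its foot (up and to the tank's +x).
- rack: Drain rack, fixed: drip tray 150 (x) x 190 (y) mm with 12 mm rim, a grey cross bar joining the rails at the back, x +66 mm, three flat grey rails along x (from x -45 to +69 mm, 8 mm thick, tops 125 mm over the bench) that leave two slots open to -x. 10 mm posts under the rails at both ends, none in the slots. Origin: centre of the underside; x away from the robot at yaw 0.
- slot_left (a point): Where a hung electrode's origin belongs in the slot at y = +42, x = +10 mm of the rack: middle of the slot, level with the rails' tops. The slot is 34 mm wide, its rails carry the collar on both sides; the electrode can be let down from above with its foot along the slot, pointing to the rack's -x. Axes as the rack's.
- slot_right (a point): The same for the slot at y = -42 mm.
- counter: Black-headed straight plate electrode (loose) that hangs in one of the two slots, same head, neck and collar as the other's, a black plate 50 x 4 mm below to 88 mm under the collar. Origin: centre of the collar's underside. The slot without it is the free one.
- dish: Shallow glass dish 66 mm across, 12 mm high, loose on the rack's tray under the free slot. Origin: centre of the underside.
- cell_block: Bystander: white and black fuel-cell block 110 x 110 x 24 mm with studs up to 34 mm. Origin: centre of the underside.
- end_plate: Bystander: stainless end plate 100 x 80 x 8 mm lying between tank and rack. Origin: centre of the underside.
- wrench: Bystander: steel wrench 150 mm long, lying flat, its length along x. Origin: centre of the underside.
- pen: Bystander: ball pen 140 mm long, 11 mm thick, lying along its x. Origin: centre of the underside.
- vial: Bystander: glass vial with black cap, 32 mm across, 60 mm high. Origin: centre of the underside.
- beaker: Bystander: glass beaker 70 mm across, 90 mm high. Origin: centre of the underside.
There are look-alikes about, which are no part of the job. Of the things like the electrode, leave any that is green or purple; of the rest the larger one is meant.

How it is judged:
By the outcome, as a careful person would: the job done as asked, in the order asked, and still so for the second after the job is handed in, with the robot touching nothing.
It also fails if it takes over 72 s, if anything falls off the work surface, if the arm or the gripper's body presses on something with over 40 N, if the wrist force passes 120 N, or if a joint passes its speed limit or range.

### The arm

A 6-joint arm with a two-finger parallel gripper is mounted at the origin on the work surface. World frame = base frame: x ahead of the robot, y to its left, z up, the work surface at z = 0. Lengths are in m, angles in rad, forces in N, time in s.
With the tool pointing down it reaches from about 0.375 to 0.75 m from the base axis. Payload 9 kg.
Tool frame: the origin (TCP) lies midway between the tips of the shut fingers; the grasp point (between the pads) lies 19 mm behind it; z points along the fingers, x is the direction in which the jaws open and shut, and the axes are right-handed (so a half turn about z gives the same grasp; the last joint's range is limited). The gripper opens to 85 mm and grips with 20 to 120 N. Pads are 22 mm wide; open, the fingers measure 114 mm over their backs; the gripper's body (76 mm by 85 mm) begins 54 mm behind the grasp point. The pads swing forward as they close: fully open they stand 13 mm farther back than shut.
Start: joints at [-1.475, 0.104, 0.097, 1.564, 0, 1.353], TCP at [0.185, -0.571, 0.231] pointing down, gripper open.
Joint ranges: [-2.99, 2.99], [-0.84, 1.86], [-1.1, 1.16], [-1.84, 2.11], [-1.51, 1.56], [-3.14, 3.14]. Speed limits (rad/s): [2.22, 2.22, 2.57, 3.14, 3.14, 3.14].

### API

Orientations are given as a unit quaternion [x, y, z, w].
In Python, from cell import robot gives the robot as it stands. The module is installed in compiled form; this text tells all that it offers.
- The arm moves only by the tool move_arm, never from a script. Its argument "targets" is a list that holds one entry, the list of rows, each a list of 5 numbers: the opening, from 0 (shut) to 1 (fully open), then the shift along the tool's x, y, z in cm, then the turn about the tool's z in rad. A call has 1 to 5 rows; each row shifts and turns the commanded pose from where the row before left it, along the tool's axes as they then stand; what a row does not reach is not made up. A row lasts 1/10 s, in which the tool goes at most 50 mm and 8.59 degrees, less where a joint would pass 70% of its speed; a pose out of reach is approached as far as the arm can. A call is refused whole if a number of a shift passes 5 or a number of a turn 0.15, either way. A call with a gripper value outside its range is refused whole. The fingers move at their own pace and stop on an object; "squeeze" is the grip in N (left out, the last holds). Time passes only in rows, so rows that do not move let the fingers close. It gives the time, the measured TCP pose, the force and the opening at its end, in the units of the state.
- robot.get_obs(): the state, without advancing time (a new reading comes with each control period).
- robot.camera(name): name is "side" or "top"; returns a dict with "color" (480x640x3 uint8, red, green, blue), "z_map" (480x640 float32, m along the optical axis (not along the pixel's ray), 0 where there is no reading), "mtx" (3x3 intrinsics, pixels), "k1" (the pictures are not rectified: a ray, as slopes to the right and down, at radius r is drawn at 1 + k1 r^2 times it, then the intrinsics apply), "extrinsics" (4x4, takes a point from world to camera coordinates). Camera axes: x right, y up, looking along -z (the intrinsics and any distortion apply to the point x, -y, -z); pixel columns grow to the right and rows downward; lengths in m; the calibration is good to about 2 mm. A picture is of the moment at which its call begins.
- robot.hand_in(): hands the job in, once; it reports no verdict.
Trained networks look in a picture, given as the dict that the camera call returned (one of the last four; its "shot" number tells which), for a name from the list of things; names that differ only in an ending like _2 or _b are one class to them, and where a whole thing is asked for, a point or a joint stands for the part that bears it (a point fixed in the world has none). Each returns a list of dicts, best first, with "score" (0 to 1); they miss things now and then, are a little off and sometimes report something else, mostly with a low value. They report only what shows in the picture. A call takes as long as a camera call. They do not tell look-alikes from the thing itself.
- robot.look_for(thing, picture): "bbox" ([centre column, centre row, width, height] in pixels, round what is visible of it).
- robot.silhouettes(thing, picture): "pixels" (480x640 bool, what is visible of it) and "bbox" ([centre column, centre row, width, height] in pixels, round what is visible of it).
- robot.landmark_of(thing, picture): "uv" ([column, row] in pixels: a listed point, or the origin of a listed thing).
The state is a dict: "clock": time; "joints": joint angles; "joint_velocities": joint speeds; "joint_torque": joint torques, N m; "tcp_pos": TCP position; "ee_rot": TCP orientation; "wrist_force": force on the tool from outside, world axes, zero at the start; "ft_torque": the same for the moment, N m; "opening": finger opening in m.
Only numpy, scipy, OpenCV 4.12 (cv2) and the standard library are available. Lean on these libraries where they do the work, as an engineer would, in place of code of your own. Each camera call takes 0.05 s, during which the arm holds its last target.

## Working session

There is one attempt and no reset: what is moved stays moved. The work goes in short steps, Python scripts to look and compute and a tool call to move; the robot and the scene stay as the last step left them, time stands still between calls to the robot, and variables do not carry over. Pictures are saved under pics/ and viewed, and the job is handed in when it is done.

Besides the shell and the picture viewer there is one more tool, called after "Emit:" as a command line: name --argument value ..., lists and objects as JSON in quotes. move_arm: Moves the arm, as the interface text tells. Its arguments: {"type":"object","properties":{"targets":{"type":"array","items":{"type":"array","items":{"type":"array","items":{"type":"number"}}}},"squeeze":{"type":"number"}},"required":["targets"]}

```bash
ls; mkdir -p pics; cat > h.py <<'E'
import numpy as np, cv2
from cell import robot
from scipy.spatial.transform import Rotation as R
def shot(name,fn=None):
    p=robot.camera(name)
    if fn: cv2.imwrite('pics/'+fn,p['color'][:,:,::-1])
    return p
def unproj_ray(p,u,v):
    K=p['mtx'];k=p['k1']
    x=(u-K[0,2])/K[0,0];y=(v-K[1,2])/K[1,1]
    r=rd=np.hypot(x,y)
    for _ in range(20): r=rd/(1+k*r*r)
    s=1/(1+k*r*r)
    return np.array([x*s,y*s])
def at_depth(p,u,v,d):
    a=unproj_ray(p,u,v); c=np.array([a[0]*d,-a[1]*d,-d])
    E=p['extrinsics']; return E[:3,:3].T@(c-E[:3,3])
def at_z(p,u,v,z):
    E=p['extrinsics'];o=-E[:3,:3].T@E[:3,3]
    q=at_depth(p,u,v,1.0); d=q-o
    return o+d*(z-o[2])/d[2]
def proj(p,X):
    E=p['extrinsics'];c=E[:3,:3]@np.asarray(X)+E[:3,3]
    a=np.array([c[0]/-c[2],-c[1]/-c[2]]);s=1+p['k1']*(a@a)
    K=p['mtx'];return np.array([K[0,0]*a[0]*s+K[0,2],K[1,1]*a[1]*s+K[1,2]])
E
python3 - <<'E'
from h import *
for n in ('top','side'):
    p=shot(n,n+'0.png')
    E=p['extrinsics'];print(n,'pos',-E[:3,:3].T@E[:3,3],'look',-E[2,:3])
    for t in ['tank','port','pivot','shutter','shutter_knob','electrode','foot_tip','heel','rack','slot_left','slot_right','counter','dish','end_plate','vial','beaker','cell_block','wrench','pen']:
        l=robot.landmark_of(t,p)
        print(t,[(np.round(x['uv']).tolist(),round(x['score'],2)) for x in l[:4]])
print(robot.get_obs())
E
```

```text
pics
top pos [ 0.38789132 -0.11970475  1.4310053 ] look [ 0.11710054  0.00139857 -0.99311908]
tank [([357.0, 230.0], 0.7), ([167.0, 222.0], 0.4), ([456.0, 262.0], 0.37)]
port [([356.0, 210.0], 0.73), ([356.0, 228.0], 0.51)]
pivot [([394.0, 211.0], 0.73)]Traceback (most recent call last):
  File "<stdin>", line 6, in <module>
ValueError: it knows: beaker, cell_block, counter, dish, electrode, end_plate, foot_tip, heel, pen, pivot, port, rack, shutter_knob, slot_left, slot_right, tank, vial, wrench
```

```bash

python3 - <<'E'
from h import *
import pickle
for n in ('top','side'):
    p=shot(n,n+'1.png'); pickle.dump(p,open(n+'1.pkl','wb'))
    for t in ['tank','port','shutter_knob','electrode','rack','slot_left','slot_right','counter','pivot']:
        l=robot.landmark_of(t,p)
        print(n,t,[(np.round(x['uv'],1).tolist(),round(x['score'],2)) for x in l[:4]])
print(robot.get_obs())
E
```

```text
top tank [([357.4, 227.4], 0.88)]
top port [([357.3, 209.1], 0.67)]
top shutter_knob [([343.1, 210.7], 0.68)]
top electrode [([354.9, 211.9], 0.77), ([321.7, 150.9], 0.76), ([338.6, 309.1], 0.7), ([440.3, 199.7], 0.57)]
top rack [([169.1, 224.2], 0.72), ([358.5, 210.6], 0.52), ([343.4, 208.3], 0.34)]
top slot_left [([396.3, 211.3], 0.74), ([139.6, 219.2], 0.64), ([170.8, 211.6], 0.28)]
top slot_right [([173.7, 213.3], 0.55)]
top counter [([171.6, 209.6], 0.62)]
top pivot [([391.9, 211.4], 0.73)]
side tank [([339.2, 236.6], 0.62)]
side port [([331.8, 201.0], 0.9)]
side shutter_knob [([325.9, 198.4], 0.76)]
side electrode [([330.0, 200.3], 0.91), ([361.4, 157.9], 0.62), ([251.9, 214.9], 0.58)]
side rack [([205.4, 397.4], 0.65)]
side slot_left [([167.8, 384.4], 0.6), ([338.8, 236.0], 0.6)]
side slot_right []
side counter [([196.4, 338.1], 0.68)]
side pivot [([348.4, 178.0], 0.92)]
{'clock': 1.2, 'joints': array([-1.47472021e+00,  1.04102028e-01,  9.73138236e-02,  1.56388465e+00,
        3.21237038e-05,  1.35310996e+00]), 'joint_velocities': array([-1.48296739e-03,  6.89105724e-04, -6.81981117e-05,  1.12860579e-03,
       -9.20485272e-05, -5.15272097e-04]), 'joint_torque': array([-1.26953233e-03, -5.56762254e+01,  5.03770494e+01,  1.00398600e-03,
       -2.70345108e-04,  2.59279851e-06]), 'tcp_pos': array([ 0.18521448, -0.57074431,  0.23133711]), 'ee_rot': array([ 8.08900367e-01, -5.87945740e-01,  5.29463595e-05,  3.55788444e-05]), 'wrist_force': array([-0.87070657, -0.64396535,  0.67434146]), 'ft_torque': array([ 0.03257751,  0.02013466, -0.00172327]), 'opening': 0.08526832721913406}
```

View pics/top1.png

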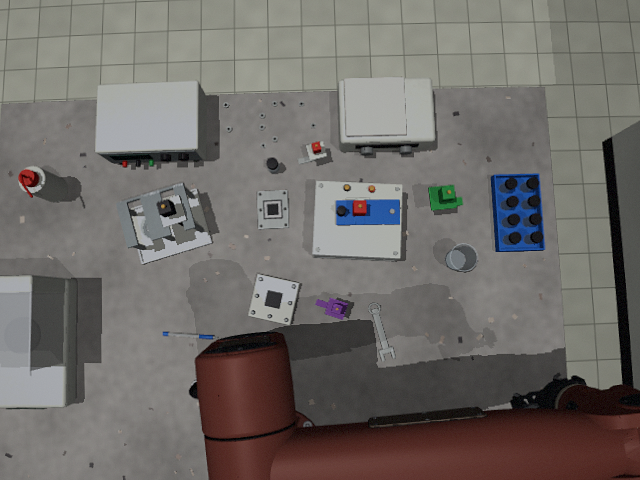

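View pics/side1.png

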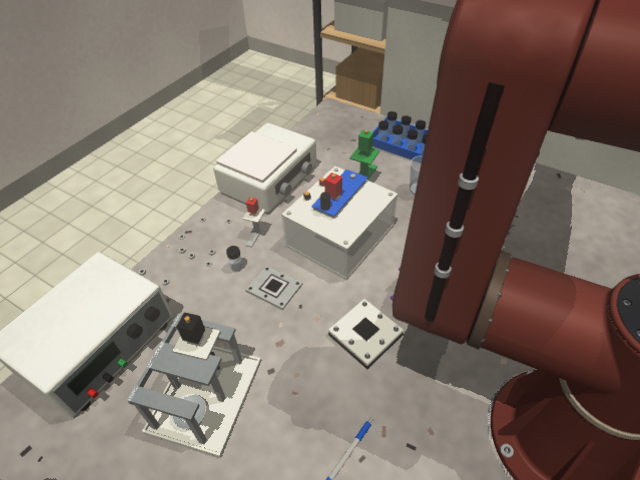

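```bash

python3 - <<'E'
import cv2
t=cv2.imread('pics/top1.png');s=cv2.imread('pics/side1.png')
def c(im,x0,y0,w,h,f,n): cv2.imwrite('pics/'+n,cv2.resize(im[y0:y0+h,x0:x0+w],None,fx=f,fy=f,interpolation=cv2.INTER_CUBIC))
c(t,300,170,120,100,6,'c_tank.png');c(t,110,170,115,100,6,'c_rack.png')
c(s,270,150,140,130,5,'s_tank.png');c(s,120,300,150,160,4,'s_rack.png')
E
```

```text
(no output)
```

View pics/c_tank.png

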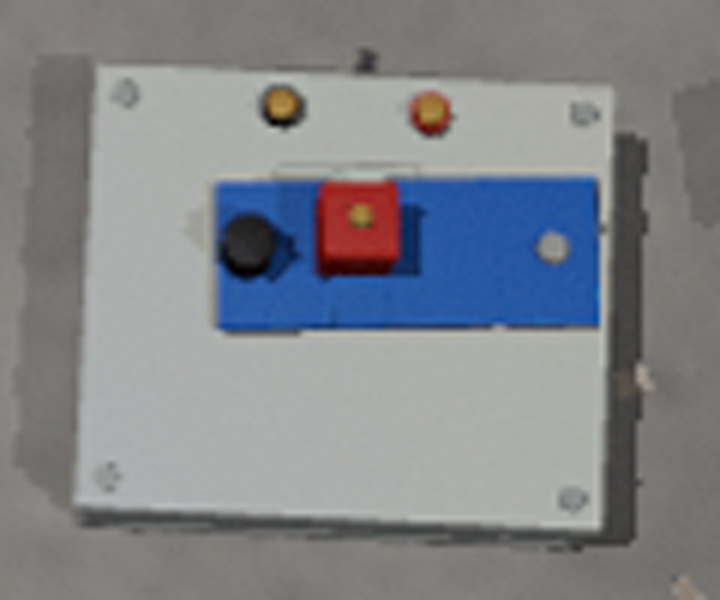

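View pics/c_rack.png

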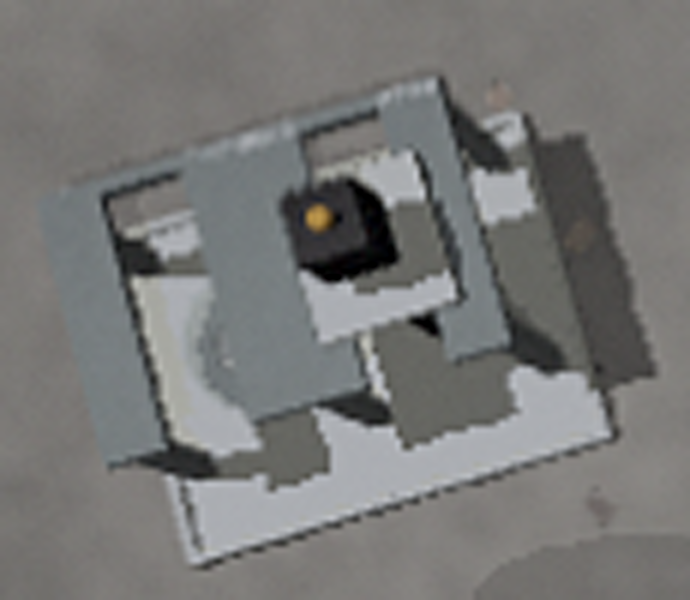

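View pics/s_tank.png

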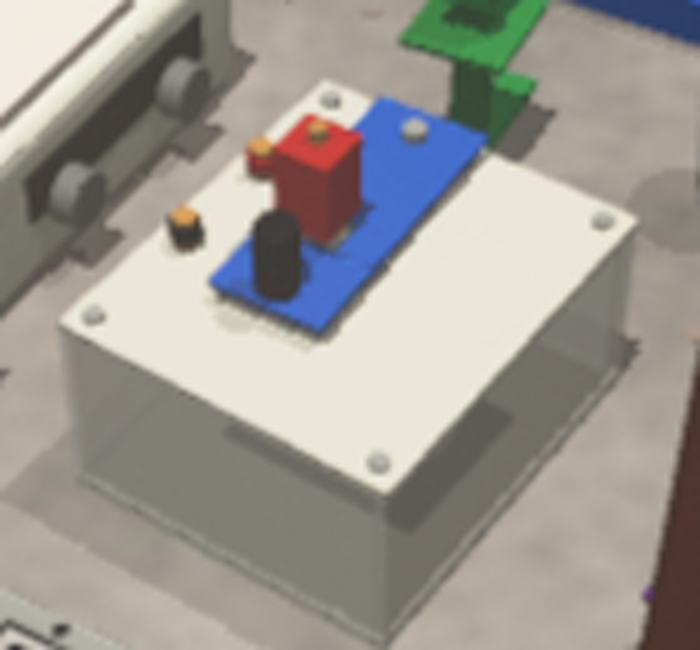

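View pics/s_rack.png

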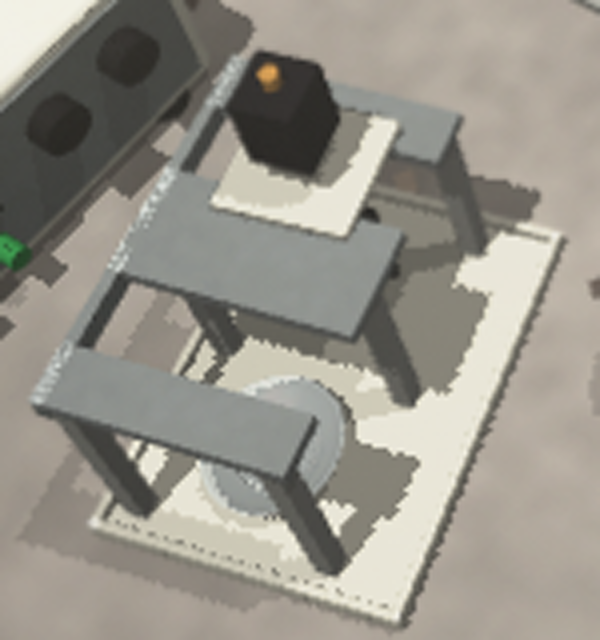

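```bash

cat > fit.py <<'E'
from h import *
import pickle
from scipy.optimize import least_squares
T=pickle.load(open('top1.pkl','rb'));S=pickle.load(open('side1.pkl','rb'))
def pt(x0,y0,f): return lambda x,y:((x+.5)/f-.5+x0,(y+.5)/f-.5+y0)
def fit(obs,g,lab):
    def F(q):
        c,s=np.cos(q[2]),np.sin(q[2]);o=[]
        for P,L,uv in obs:
            X=[q[0]+c*L[0]-s*L[1],q[1]+s*L[0]+c*L[1],L[2]]
            o.append(proj(P,X)-uv)
        return np.ravel(o)
    r=least_squares(F,g,loss='soft_l1');print(lab,r.x,np.round(r.fun.reshape(-1,2) if 0 else F(r.x).reshape(-1,2),1).tolist());return r.x
E
cat > f1.py <<'E'
from fit import *
a=pt(300,170,6);b=pt(270,150,5)
tt=[(T,(.09,.105,.11),a(97,66)),(T,(.09,-.105,.11),a(612,88)),(T,(-.09,-.105,.11),a(602,528)),(T,(-.09,.105,.11),a(75,508)),
 (T,(.074,.03,.128),a(282,103)),(T,(.074,-.03,.128),a(431,110))]
ts=[(S,(.09,.105,.11),b(62,320)),(S,(-.09,-.105,.11),b(637,218)),(S,(-.09,.105,.11),b(388,492)),(S,(.09,-.105,.11),b(328,80)),
 (S,(.074,.03,.128),b(184,215)),(S,(.074,-.03,.128),b(260,145))]
fit(tt,[.6,-.1,0],'tank top');fit(ts,[.6,-.1,0],'tank side');q=fit(tt+ts,[.6,-.1,0],'both')
def inv(q,X):
    c,s=np.cos(q[2]),np.sin(q[2]);d=X[:2]-q[:2];return np.array([c*d[0]+s*d[1],-s*d[0]+c*d[1]])
k=at_z(T,*a(247,236),.162);print('knob',k,inv(q,k))
k=at_z(S,*b(276,222),.162);print('knob',k,inv(q,k))
k=at_z(T,*a(554,247),.126);print('pivotbolt',k,inv(q,k))
for nm,P,uv in(('stud T',T,a(361,214)),('stud S',S,b(318,130))):
    k=at_z(P,*uv,.11+.076);print(nm,k,inv(q,k))
a=pt(110,170,6);b=pt(120,300,4)
rt=[(T,(-.045,-.025,.125),a(368,382)),(T,(-.045,.025,.125),a(258,418)),(T,(-.045,.059,.125),a(165,445)),(T,(-.045,-.059,.125),a(450,360)),
]
rs=[(S,(-.045,-.025,.125),b(405,236)),(S,(-.045,.025,.125),b(355,335)),(S,(-.045,.059,.125),b(316,415))]
fit(rt,[.6,.3,.2],'rack top');fit(rs,[.6,.3,.2],'rack side');q=fit(rt+rs,[.6,.3,.2],'both')
for c in [(437,77),(40,198),(108,467),(510,343)]:
    k=at_z(T,*a(*c),.125);print(inv(q,k))
for c in [(202,565),(618,435),(525,110)]:
    k=at_z(T,*a(*c),.012);print('tray',inv(q,k))
for c in [(35,405),(293,475),(400,620,.012),(565,235,.012),(95,522,.012)]:
    k=at_z(S,*b(*c[:2]),c[2] if len(c)>2 else .125);print('S',inv(q,k))
k=at_z(T,*a(319,216),.125+.076);print('counter stud',k,inv(q,k))
k=at_z(S,*b(268,75),.125+.076);print('counter stud',k,inv(q,k))
E
python3 f1.py
```

```text
tank top [ 0.57938238 -0.21658893 -0.0693672 ] [[-0.2, -0.1], [0.2, -0.1], [-0.0, 0.3], [0.2, -0.0], [-0.1, -0.0], [0.0, -0.1]]
tank side [ 0.57933013 -0.21610825 -0.07356056] [[-0.8, 0.3], [0.5, -0.1], [0.0, 0.3], [-0.5, -0.1], [0.2, -0.3], [0.4, -0.2]]
both [ 0.57938961 -0.21640227 -0.07122013] [[-0.2, -0.2], [0.2, -0.0], [-0.2, 0.4], [0.0, -0.1], [-0.2, -0.0], [0.0, -0.1], [-0.8, 0.3], [0.5, -0.3], [0.2, 0.2], [-0.6, -0.2], [0.2, -0.3], [0.4, -0.3]]
knob [ 0.59626198 -0.17495711  0.162     ] [0.01388036 0.04254073]
knob [ 0.59591194 -0.17635982  0.162     ] [0.01363102 0.04111666]
pivotbolt [ 0.5945008  -0.29857204  0.126     ] [ 0.02092008 -0.08088615]
stud T [ 0.59962597 -0.21748682  0.186     ] [0.02026223 0.00035822]
stud S [ 0.59720853 -0.2143057   0.186     ] [0.01762455 0.00335925]
rack top [0.59105175 0.26634943 0.26699329] [[0.2, 0.2], [-1.4, 0.2], [0.5, -0.2], [0.1, -0.2]]
rack side [0.58919645 0.26825401 0.26735973] [[0.3, -1.3], [-0.2, 0.7], [0.0, 0.2]]
both [0.59017303 0.26761054 0.2712562 ] [[-0.2, 0.5], [-1.9, 0.6], [0.1, 0.3], [-0.3, 0.0], [0.1, -1.9], [-0.3, -0.0], [-0.0, -0.6]]
[ 0.06727031 -0.08515791]
[0.06756177 0.08257645]
[-0.04606812  0.08349316]
[-0.04566864 -0.08465955]
tray [-0.07734693  0.08973979]
tray [-0.07611606 -0.09847193]
tray [ 0.07322599 -0.09809377]
S [0.06524941 0.08632014]
S [-0.04767191  0.08402979]
S [-0.07545314  0.09460781]
S [-0.07699548 -0.09316249]
S [0.0727626  0.09315935]
counter stud [0.60875448 0.22955397 0.201     ] [ 0.00770507 -0.04164379]
counter stud [0.6081553  0.23167849 0.201     ] [ 0.00769705 -0.0394364 ]
```

```bash

cat > plan.py <<'E'
from h import *
import sys
def yaw(q): x=R.from_quat(q).apply([1,0,0]); return np.arctan2(x[1],x[0])
TK=np.array([.57939,-.2164,-.0712])
def tank(lx,ly):
    c,s=np.cos(TK[2]),np.sin(TK[2]);return np.array([TK[0]+c*lx-s*ly,TK[1]+s*lx+c*ly])
def plan(way,op,start=None,maxs=4.2,maxt=.13,quiet=False):
    """way: list of (x,y,z,yaw) world"""
    o=robot.get_obs();
    p=np.array(o['tcp_pos']);y=yaw(o['ee_rot'])
    if start is not None: p=np.array(start[:3]);y=start[3]
    rows=[]
    for w in way:
        dp=np.array(w[:3])-p;dy=(w[3]-y+np.pi)%(2*np.pi)-np.pi
        n=int(max(1,np.ceil(np.linalg.norm(dp)*100/maxs),np.ceil(abs(dy)/maxt)))
        p0,y0=p.copy(),y
        for i in range(1,n+1):
            tp=p0+dp*i/n;ty=y0+dy*i/n
            d=(tp-p)*100;a=np.array([np.cos(y),np.sin(y),0]);b=np.array([np.sin(y),-np.cos(y),0])
            s=np.round([d@a,d@b,-d[2]],1);t=round(-(ty-y),2)
            p=p+(s[0]*a+s[1]*b+s[2]*np.array([0,0,-1]))/100;y=y-t
            rows.append([op]+(s+0.).tolist()+[t+0.])
    for i in range(0,len(rows),5): print(rows[i:i+5])
    print('end',p,y,len(rows))
    return (*p,y)
def st():
    o=robot.get_obs();print('t',o['clock'],'p',np.round(o['tcp_pos'],4),'yaw',round(yaw(o['ee_rot']),3),'zax',np.round(R.from_quat(o['ee_rot']).apply([0,0,1]),3),'F',np.round(o['wrist_force'],1),'M',np.round(o['ft_torque'],2),'op',round(o['opening'],4),'j',np.round(o['joints'],2))
E
python3 - <<'E'
from plan import *
k=np.array([.5961,-.1757])
plan([(k[0],k[1],.215,-.071)],.5)
E
```

```text
[[0.5, -1.8, -3.7, 0.1, np.float64(-0.08)], [0.5, -1.5, -3.8, 0.1, np.float64(-0.09)], [0.5, -1.1, -3.9, 0.2, np.float64(-0.08)], [0.5, -0.8, -3.9, 0.1, np.float64(-0.09)], [0.5, -0.5, -4.1, 0.1, np.float64(-0.08)]]
[[0.5, -0.1, -4.1, 0.1, np.float64(-0.09)], [0.5, 0.2, -4.0, 0.1, np.float64(-0.08)], [0.5, 0.6, -4.1, 0.1, np.float64(-0.09)], [0.5, 0.9, -3.9, 0.2, np.float64(-0.08)], [0.5, 1.2, -3.9, 0.1, np.float64(-0.09)]]
[[0.5, 1.6, -3.8, 0.1, np.float64(-0.08)], [0.5, 1.9, -3.6, 0.1, np.float64(-0.09)], [0.5, 2.2, -3.4, 0.1, np.float64(-0.08)], [0.5, 2.4, -3.2, 0.1, np.float64(-0.09)]]
end [ 0.59563195 -0.17607912  0.21533711] -0.06703384007634203 14
```

Candidates for the electrode: red on tank (360,208), small red (317,147), green (443,198), purple (338,308). I take the larger red one sitting in the cell, which the close crop confirms. The free slot is the left one. The shutter comes first.

Emit:
move_arm --targets '[[[0.5,-1.8,-3.7,0.1,-0.08],[0.5,-1.5,-3.8,0.1,-0.09],[0.5,-1.1,-3.9,0.2,-0.08],[0.5,-0.8,-3.9,0.1,-0.09],[0.5,-0.5,-4.1,0.1,-0.08]]]' --squeeze 20

```text
clock: 1.7
tcp_pos: [0.3327, -0.4282, 0.2253]
ee_rot: [0.914, -0.405, 0.0, 0.0]
wrist_force: [0.6, -0.6, -0.1]
opening: 0.0425
```

Emit:
move_arm --targets '[[[0.5,-0.1,-4.1,0.1,-0.09],[0.5,0.2,-4.0,0.1,-0.08],[0.5,0.6,-4.1,0.1,-0.09],[0.5,0.9,-3.9,0.2,-0.08],[0.5,1.2,-3.9,0.1,-0.09]]]'

```text
clock: 2.2
tcp_pos: [0.4793, -0.287, 0.2193]
ee_rot: [0.98, -0.2, 0.0, 0.0]
wrist_force: [1.8, -1.1, 0.2]
opening: 0.0425
```

Emit:
move_arm --targets '[[[0.5,1.6,-3.8,0.1,-0.08],[0.5,1.9,-3.6,0.1,-0.09],[0.5,2.2,-3.4,0.1,-0.08],[0.5,2.4,-3.2,0.1,-0.09]]]'

```text
clock: 2.6
tcp_pos: [0.5968, -0.1747, 0.2154]
ee_rot: [0.999, -0.032, 0.0, 0.0]
wrist_force: [0.0, -1.4, -1.0]
opening: 0.0431
```

```bash

python3 - <<'E'
from plan import *
st()
p=shot('side','s2.png')
st()
k=np.array([.5961,-.1757])
plan([(k[0],k[1],.18,-.071),(k[0],k[1],.134,-.071)],.5)
im=p['color'][:,:,::-1][100:300,230:450];cv2.imwrite('pics/s2c.png',cv2.resize(im,None,fx=3,fy=3))
E
```

```text
t 2.6 p [ 0.5968 -0.1747  0.2154] yaw -0.064 zax [ 0. -0. -1.] F [ 0.  -1.4 -1. ] M [-0.08 -0.02  0.01] op 0.0431 j [-0.49  0.17  0.14  1.54 -0.    1.14]
t 2.65 p [ 0.5996 -0.1705  0.2146] yaw -0.055 zax [ 0.002  0.002 -1.   ] F [ 0.5  4.3 -0.4] M [ 0.21 -0.03 -0.01] op 0.0425 j [-0.49  0.17  0.14  1.54  0.    1.14]
[[0.5, -0.3, 0.5, 3.5, np.float64(0.02)], [0.5, 0.0, 0.0, 2.3, np.float64(0.0)], [0.5, 0.0, 0.0, 2.3, np.float64(0.0)]]
end [ 0.59631274 -0.1753767   0.13364264] -0.07464832748952258 3
```

View pics/s2c.png

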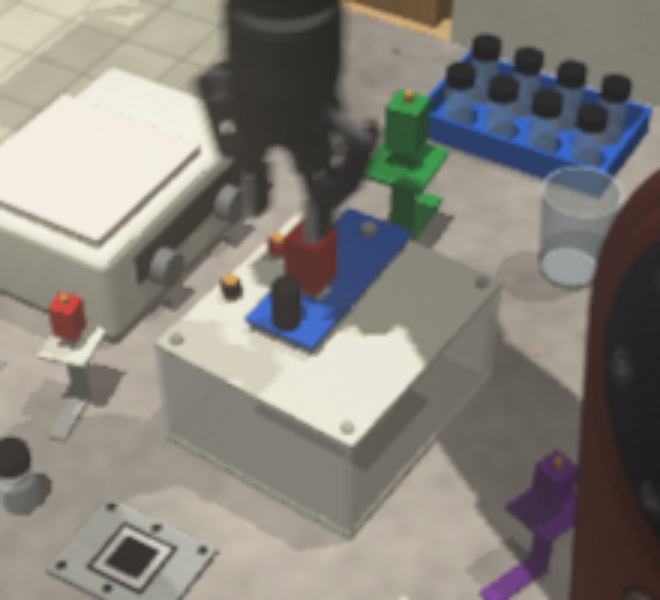

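Emit:
move_arm --targets '[[[0.5,0,0,1.5,0],[0.5,0,0,1,0],[0.5,0,0,0,0]]]'

```text
clock: 2.95
tcp_pos: [0.594, -0.1763, 0.1876]
ee_rot: [0.999, -0.034, -0.002, -0.001]
wrist_force: [-1.0, 0.1, 0.4]
opening: 0.0424
```

```bash

python3 - <<'E'
from plan import *
st()
k=np.array([.5961,-.1757])
plan([(k[0],k[1],.134,-.071)],.5,maxs=2)
E
```

```text
t 2.95 p [ 0.594  -0.1763  0.1876] yaw -0.069 zax [-0.003  0.001 -1.   ] F [-1.   0.1  0.4] M [0.   0.   0.01] op 0.0424 j [-0.5   0.16  0.08  1.49 -0.    1.14]
[[0.5, 0.1, 0.0, 1.8, np.float64(0.0)], [0.5, 0.0, -0.1, 1.8, np.float64(0.0)], [0.5, 0.1, 0.0, 1.8, np.float64(0.0)]]
end [ 0.59604218 -0.17545737  0.13364606] -0.06870374394378218 3
```

Emit:
move_arm --targets '[[[0.5,0,0,1.8,0],[0.5,0,0,1.8,0],[0.5,0,0,1.8,0],[0,0,0,0,0],[0,0,0,0,0]]]'

```text
clock: 3.45
tcp_pos: [0.5946, -0.1766, 0.1359]
ee_rot: [0.999, -0.034, -0.001, -0.0]
wrist_force: [-0.0, -1.3, -16.4]
opening: 0.0213
```

```bash

python3 - <<'E'
from plan import *
st()
p=shot('side')
im=p['color'][:,:,::-1][100:300,230:450];cv2.imwrite('pics/s3c.png',cv2.resize(im,None,fx=3,fy=3))
E
```

```text
t 3.45 p [ 0.5946 -0.1766  0.1359] yaw -0.068 zax [-0.002  0.    -1.   ] F [ -0.   -1.3 -16.4] M [-0.38 -0.09 -0.06] op 0.0213 j [-0.5   0.17 -0.    1.4  -0.    1.14]
```

View pics/s3c.png

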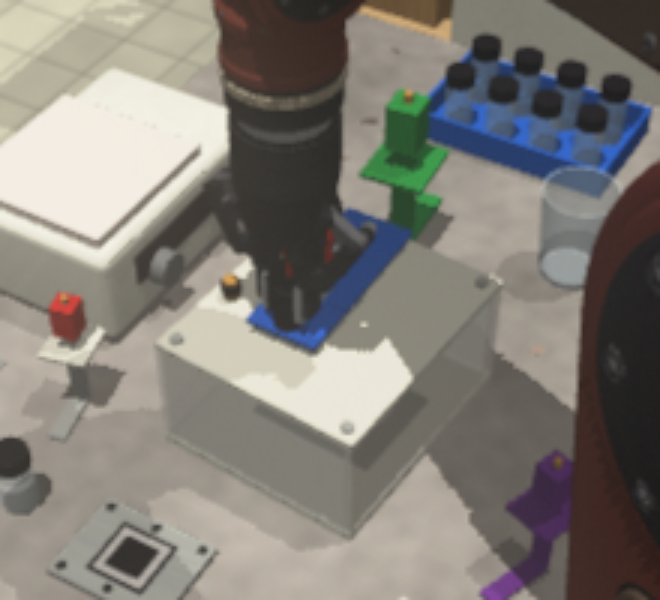

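```bash

python3 - <<'E'
from plan import *
pv=tank(.02,-.08)
o=robot.get_obs();p=o['tcp_pos'][:2]-pv;a0=np.arctan2(p[1],p[0])-TK[2]-np.pi/2;print(a0,np.hypot(*p))
way=[]
N=14
for i in range(1,N+1):
    a=a0+(1.87-a0)*i/N;t=a+np.pi/2+TK[2]
    w=pv+.122*np.array([np.cos(t),np.sin(t)]);way.append((w[0],w[1],.136,-.068+a-a0))
e=plan(way,0,maxt=.14)
E
```

```text
0.06306650295828486 0.12109252378521726
[[0, -1.6, 0.1, 0.0, np.float64(-0.13)], [0, -1.5, 0.2, 0.0, np.float64(-0.13)], [0, -1.6, 0.2, 0.0, np.float64(-0.13)], [0, -1.6, 0.2, 0.0, np.float64(-0.13)], [0, -1.5, 0.2, 0.0, np.float64(-0.13)]]
[[0, -1.6, 0.2, 0.0, np.float64(-0.12)], [0, -1.5, 0.2, 0.0, np.float64(-0.13)], [0, -1.6, 0.2, 0.0, np.float64(-0.13)], [0, -1.5, 0.2, 0.0, np.float64(-0.13)], [0, -1.6, 0.2, 0.0, np.float64(-0.13)]]
[[0, -1.6, 0.2, 0.0, np.float64(-0.13)], [0, -1.5, 0.2, 0.0, np.float64(-0.13)], [0, -1.6, 0.2, 0.0, np.float64(-0.13)], [0, -1.5, 0.2, 0.0, np.float64(-0.13)]]
end [ 0.47526139 -0.32490157  0.13577228] 1.7417062838655482 14
```

Emit:
move_arm --targets '[[[0,-1.6,0.1,0,-0.13],[0,-1.5,0.2,0,-0.13],[0,-1.6,0.2,0,-0.13],[0,-1.6,0.2,0,-0.13],[0,-1.5,0.2,0,-0.13]]]'

```text
clock: 4.0
tcp_pos: [0.5219, -0.201, 0.1359]
ee_rot: [0.957, 0.289, -0.0, 0.001]
wrist_force: [6.9, -11.2, -19.1]
opening: 0.0211
```

Emit:
move_arm --targets '[[[0,-1.6,0.2,0,-0.12],[0,-1.5,0.2,0,-0.13],[0,-1.6,0.2,0,-0.13],[0,-1.5,0.2,0,-0.13],[0,-1.6,0.2,0,-0.13]]]'

```text
clock: 4.5
tcp_pos: [0.4787, -0.2635, 0.136]
ee_rot: [0.817, 0.576, 0.001, 0.001]
wrist_force: [11.2, -2.7, -17.1]
opening: 0.0216
```

```bash
cat > kn.py <<'E'
from plan import *
st()
pv=tank(.02,-.08)
o=robot.get_obs();p=o['tcp_pos'][:2]-pv;a0=np.arctan2(p[1],p[0])-TK[2]-np.pi/2;print('angle',a0%(2*np.pi),'rad',np.hypot(*p))
E
python3 kn.py
```

```text
t 4.5 p [ 0.4787 -0.2635  0.136 ] yaw 1.228 zax [ 0.003  0.    -1.   ] F [ 11.2  -2.7 -17.1] M [-0.66 -2.23 -0.08] op 0.0216 j [-0.74 -0.06 -0.24  1.39  0.   -0.4 ]
angle 1.3529437982310752 rad 0.11987541688613489
```

Emit:
move_arm --targets '[[[0,-1.6,0.3,0,-0.13],[0,-1.5,0.3,0,-0.13],[0,-1.6,0.3,0,-0.13],[0,-1.5,0.2,0,-0.13]]]'

```text
clock: 4.9
tcp_pos: [0.4773, -0.3231, 0.1355]
ee_rot: [0.642, 0.767, 0.001, -0.004]
wrist_force: [-13.2, 70.8, 11.2]
opening: 0.0207
```

```bash
python3 kn.py
```

```text
t 4.9 p [ 0.4773 -0.3231  0.1355] yaw 1.748 zax [-0.004  0.007 -1.   ] F [-13.2  70.8  11.2] M [14.54  2.82 -0.15] op 0.0207 j [-0.82  0.05 -0.14  1.4   0.   -1.  ]
angle 1.8571888349215637 rad 0.11911974177376157
```

Emit:
move_arm --targets '[[[0.5,0.2,0,0,0],[0.5,0,0,0,0],[0.5,0,0,0,0],[0.5,0,0,-3,0],[0.5,0,0,-4,0]]]'

```text
clock: 5.4
tcp_pos: [0.4783, -0.3226, 0.206]
ee_rot: [0.644, 0.765, 0.0, -0.001]
wrist_force: [-0.1, -1.3, -0.4]
opening: 0.0424
```

```bash
python3 - <<'E'
from plan import *
st()
p=shot('top','t4.png')
import pickle;pickle.dump(p,open('t4.pkl','wb'))
im=p['color'][:,:,::-1][160:280,290:430];cv2.imwrite('pics/t4c.png',cv2.resize(im,None,fx=5,fy=5,interpolation=cv2.INTER_CUBIC))
E
```

```text
t 5.4 p [ 0.4783 -0.3226  0.206 ] yaw 1.742 zax [-0.002  0.001 -1.   ] F [-0.1 -1.3 -0.4] M [-0.05 -0.04 -0.01] op 0.0424 j [-0.82  0.03 -0.02  1.52 -0.   -0.99]
```

View pics/t4c.png

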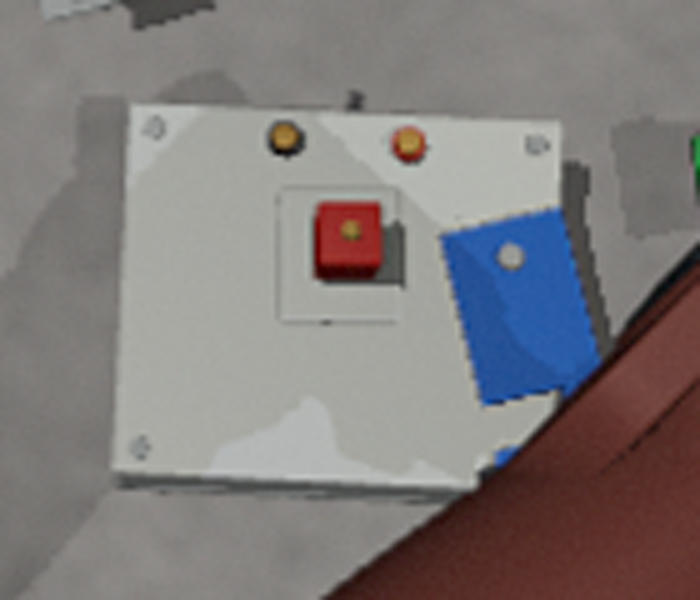

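```bash
python3 - <<'E'
from plan import *
import pickle
p=pickle.load(open('t4.pkl','rb'))
f=lambda x,y:((x+.5)/5-.5+290,(y+.5)/5-.5+160)
cs=[at_z(p,*f(*c),.116)[:2] for c in [(278,187),(400,190),(398,322),(278,322)]]
print(np.round(cs,4));m=np.mean(cs,0);print(m)
print('stud',at_z(p,*f(351,229),.186), 'headtop',np.mean([at_z(p,*f(*c),.178)[:2] for c in [(317,203),(381,203),(381,266),(316,268)]],0))
print('port',tank(.02,0))
E
```

```text
[[ 0.6326 -0.1886]
 [ 0.6296 -0.2474]
 [ 0.5654 -0.244 ]
 [ 0.5669 -0.1865]]
[ 0.59863371 -0.21663303]
stud [ 0.59927654 -0.21758834  0.186     ] headtop [ 0.59789689 -0.21708887]
port [ 0.59933933 -0.2178228 ]
```

```bash
python3 - <<'E'
from plan import *
e=plan([(.5987,-.217,.225,1.51)],.75,maxs=4)
E
```

```text
[[0.75, 1.7, 2.7, -0.2, np.float64(0.05)], [0.75, 1.9, 2.6, -0.2, np.float64(0.04)], [0.75, 1.9, 2.5, -0.2, np.float64(0.05)], [0.75, 2.1, 2.5, -0.2, np.float64(0.05)], [0.75, 2.2, 2.3, -0.2, np.float64(0.04)]]
end [ 0.59861004 -0.21704021  0.22499557] 1.5125313654685355 5
```

Emit:
move_arm --targets '[[[0.75,1.7,2.7,-1.0,0.05],[0.75,1.9,2.6,-0.9,0.04],[0.75,1.9,2.5,0,0.05],[0.75,2.1,2.5,0,0.05],[0.75,2.2,2.3,0,0.04]]]'

```text
clock: 5.95
tcp_pos: [0.5986, -0.2148, 0.2265]
ee_rot: [0.728, 0.685, 0.0, 0.001]
wrist_force: [0.3, 0.2, 0.2]
opening: 0.0641
```

Emit:
move_arm --targets '[[[0.75,0,0,0,0],[0.75,0,0,0,0]]]'

```text
clock: 6.15
tcp_pos: [0.5977, -0.2152, 0.2259]
ee_rot: [0.727, 0.687, -0.0, 0.001]
wrist_force: [-0.9, 0.2, -0.0]
opening: 0.0639
```

```bash
python3 - <<'E'
from plan import *
st()
e=plan([(.5987,-.217,.136,1.51)],.75,maxs=3)
E
```

```text
t 6.15 p [ 0.5977 -0.2152  0.2259] yaw 1.514 zax [ 0.001 -0.001 -1.   ] F [-0.9  0.2 -0. ] M [ 0.   -0.03  0.06] op 0.0639 j [-0.55  0.21  0.2   1.56 -0.   -0.49]
[[0.75, -0.1, 0.0, 3.0, np.float64(0.0)], [0.75, 0.0, 0.1, 3.0, np.float64(0.0)], [0.75, -0.1, 0.0, 3.0, np.float64(0.0)]]
end [ 0.59861441 -0.21730006  0.13587682] 1.5144007218227302 3
```

Emit:
move_arm --targets '[[[0.75,-0.1,0,3,0],[0.75,0,0.1,3,0],[0.75,-0.1,0,3,0],[0.5,0,0,0,0],[0.5,0,0,0,0]]]'

```text
clock: 6.65
tcp_pos: [0.5976, -0.2182, 0.1362]
ee_rot: [0.728, 0.686, -0.0, 0.0]
wrist_force: [-0.0, 0.3, 0.8]
opening: 0.0427
```

```bash
cat > look.py <<'E'
from plan import *
import sys
st()
n=sys.argv[1]
for cam,(x,y,w,h) in (('top',(290,150,150,120)),('side',(230,80,190,190))):
    if len(sys.argv)>2 and cam not in sys.argv[2]: continue
    p=shot(cam);im=p['color'][:,:,::-1][y:y+h,x:x+w]
    cv2.imwrite(f'pics/{n}_{cam}.png',cv2.resize(im,None,fx=3.1,fy=3.1,interpolation=cv2.INTER_CUBIC))
E
python3 look.py a1
```

```text
t 6.65 p [ 0.5976 -0.2182  0.1362] yaw 1.512 zax [-0. -0. -1.] F [-0.   0.3  0.8] M [-0.05  0.01  0.03] op 0.0427 j [-0.56  0.22  0.05  1.4  -0.   -0.5 ]
```

View pics/a1_top.png

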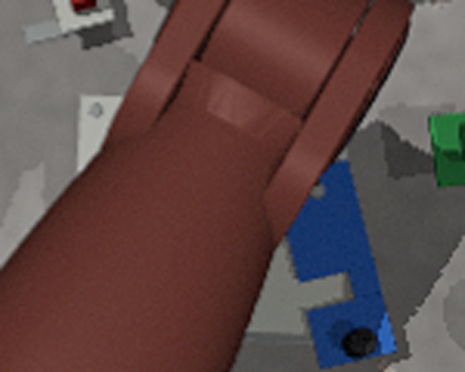

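View pics/a1_side.png

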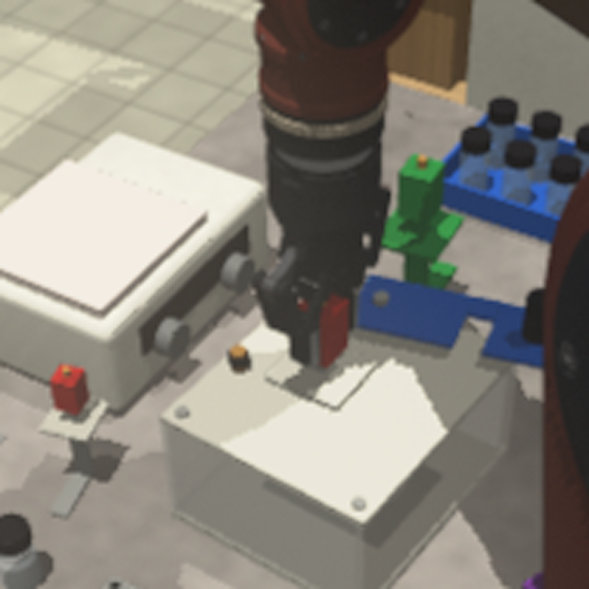

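Emit:
move_arm --targets '[[[0,0,0,0,0],[0,0,0,0,0],[0,0,0,-0.2,0],[0,0,0,-0.8,0],[0,0,0,0,0]]]' --squeeze 20

```text
clock: 7.25
tcp_pos: [0.5986, -0.2178, 0.1467]
ee_rot: [0.727, 0.686, 0.0, 0.001]
wrist_force: [0.6, 0.3, -1.6]
opening: 0.0295
```

```bash
python3 look.py a2 side
```

```text
t 7.25 p [ 0.5986 -0.2178  0.1467] yaw 1.513 zax [ 0.001 -0.001 -1.   ] F [ 0.6  0.3 -1.6] M [-0.03 -0.04 -0.  ] op 0.0295 j [-0.55  0.21  0.07  1.42 -0.   -0.5 ]
```

View pics/a2_side.png

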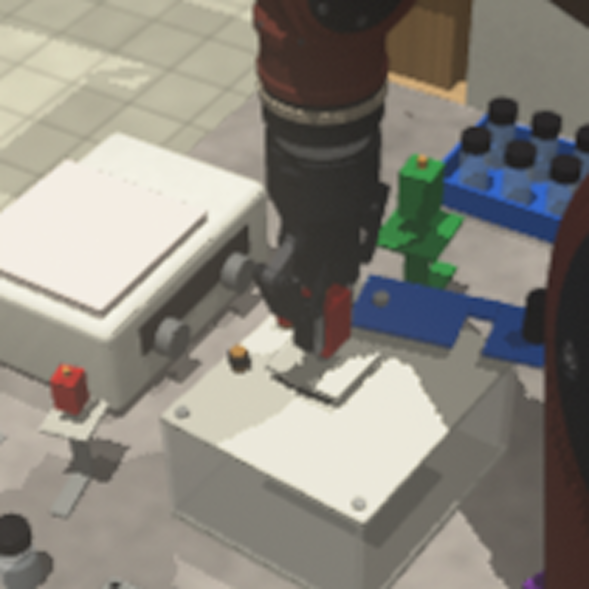

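Emit:
move_arm --targets '[[[0,0,0,-2,0],[0,0,0,-2,0],[0,0,0,-1.5,0],[0,0,0,0,0]]]'

```text
clock: 7.7
tcp_pos: [0.5991, -0.2181, 0.2028]
ee_rot: [0.727, 0.686, 0.0, 0.002]
wrist_force: [1.1, -0.6, -2.5]
opening: 0.03
```

```bash
python3 look.py a3 side
```

```text
t 7.7 p [ 0.5991 -0.2181  0.2028] yaw 1.513 zax [ 0.003 -0.002 -1.   ] F [ 1.1 -0.6 -2.5] M [-0.04 -0.04  0.01] op 0.03 j [-0.55  0.21  0.16  1.52 -0.   -0.5 ]
```

View pics/a3_side.png

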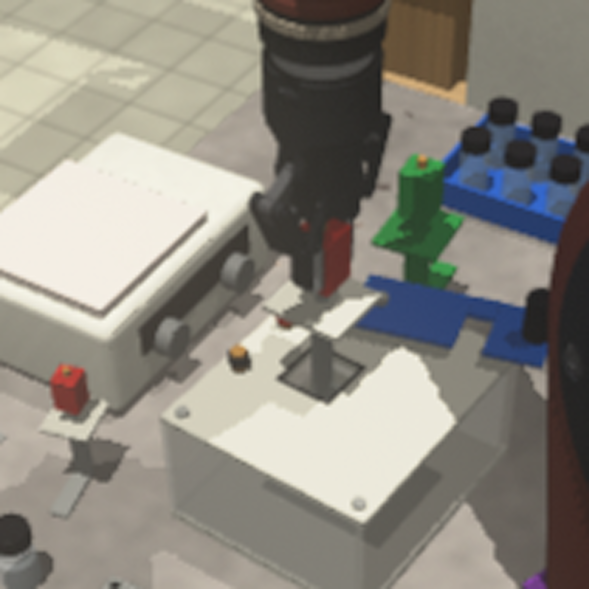

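```bash
cat > tip.py <<'E'
from plan import *
L=115
def P(th):
    t=np.radians(th);d=np.array([-np.sin(t),np.cos(t)]);f=np.array([-np.cos(t),-np.sin(t)])
    return np.array([-1,110])+L*d-2.5*f
def wp(P,psi=1.513):
    w=tank(P[0]/1000,0);return (w[0],w[1],(P[1]-22)/1000,psi)
if __name__=='__main__':
    print(np.round([P(t) for t in range(0,45,5)],1))
    plan([wp(P(0))]+[wp(P(t)) for t in range(5,45,5)],0,maxs=2)
E
python3 tip.py
```

```text
[[  1.5 225. ]
 [ -8.5 224.8]
 [-18.5 223.7]
 [-28.3 221.7]
 [-38.  218.9]
 [-47.3 215.3]
 [-56.3 210.8]
 [-64.9 205.6]
 [-73.  199.7]]
[[0, 0.0, -1.8, -0.2, np.float64(0.0)], [0, 0.0, -1.0, 0.0, np.float64(0.0)], [0, 0.1, -1.0, 0.1, np.float64(0.0)], [0, 0.0, -1.0, 0.2, np.float64(0.0)], [0, 0.0, -0.9, 0.3, np.float64(0.0)]]
[[0, 0.0, -1.0, 0.4, np.float64(0.0)], [0, 0.0, -0.9, 0.4, np.float64(0.0)], [0, 0.0, -0.8, 0.5, np.float64(0.0)], [0, 0.0, -0.8, 0.6, np.float64(0.0)]]
end [ 0.50689102 -0.21157127  0.17808855] 1.5129943847813996 9
```

Emit:
move_arm --targets '[[[0,0,-0.7,-0.1,0],[0,0,-0.7,0,0],[0,0,-0.3,0,0],[0,0,-0.1,0,0],[0,0,0,0,0]]]'

```text
clock: 8.25
tcp_pos: [0.58, -0.2164, 0.2012]
ee_rot: [0.727, 0.686, 0.0, 0.0]
wrist_force: [0.1, -0.1, -1.9]
opening: 0.03
```

Emit:
move_arm --targets '[[[0,0,-0.3,0,0],[0,0,-0.3,0,0],[0,0,-0.4,0,0],[0,0,0,0,0]]]'

```text
clock: 8.65
tcp_pos: [0.5698, -0.2159, 0.2014]
ee_rot: [0.727, 0.686, -0.0, -0.0]
wrist_force: [0.9, 0.6, -2.5]
opening: 0.0298
```

```bash
python3 look.py a4 side
```

```text
t 8.65 p [ 0.5698 -0.2159  0.2014] yaw 1.513 zax [-0. -0. -1.] F [ 0.9  0.6 -2.5] M [ 0.03 -0.35 -0.05] op 0.0298 j [-0.58  0.13  0.07  1.51 -0.   -0.52]
```

View pics/a4_side.png

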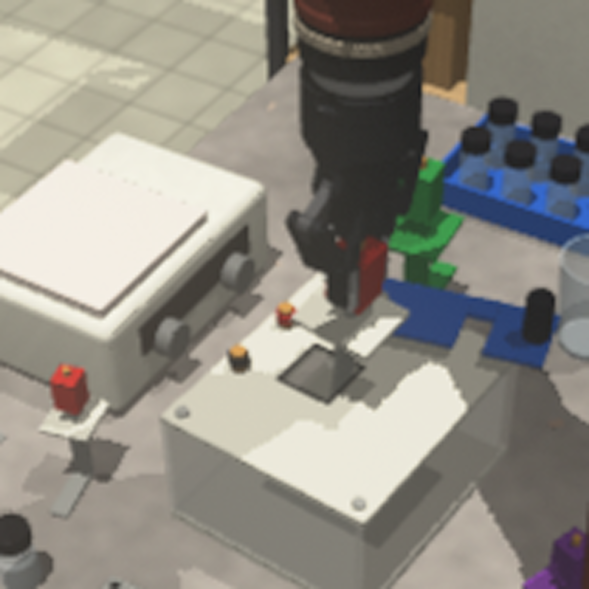

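Emit:
move_arm --targets '[[[0,0,-0.6,0.1,0],[0,0,-0.6,0.1,0],[0,0,-0.6,0.2,0],[0,0,-0.6,0.2,0],[0,0,0,0,0]]]'

```text
clock: 9.2
tcp_pos: [0.5453, -0.2145, 0.1951]
ee_rot: [0.727, 0.686, -0.0, -0.0]
wrist_force: [0.4, -0.3, -2.1]
opening: 0.03
```

```bash
python3 look.py a5 side
```

```text
t 9.2 p [ 0.5453 -0.2145  0.1951] yaw 1.513 zax [-0.001 -0.    -1.   ] F [ 0.4 -0.3 -2.1] M [-0.07 -0.15 -0.01] op 0.03 j [-0.6   0.06 -0.02  1.5  -0.   -0.54]
```

View pics/a5_side.png

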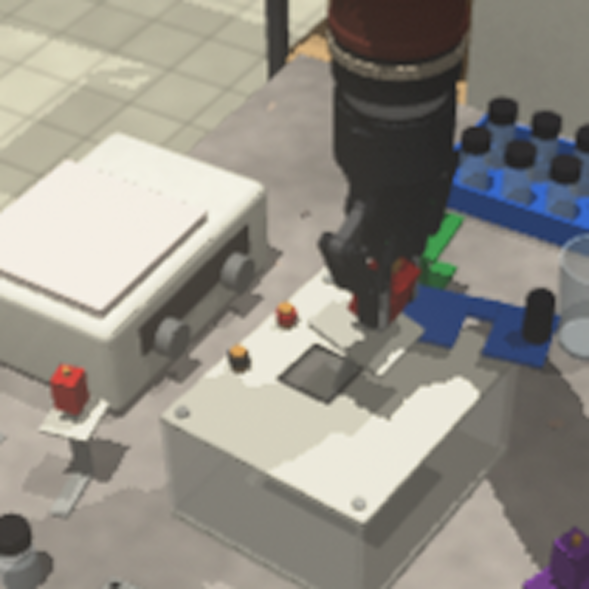

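Emit:
move_arm --targets '[[[0,0,-0.7,0.2,0],[0,0,-0.7,0.3,0],[0,0,-0.7,0.4,0],[0,0,-0.6,0.3,0],[0,0,0,0,0]]]'

```text
clock: 9.75
tcp_pos: [0.5183, -0.2128, 0.1827]
ee_rot: [0.727, 0.686, -0.0, -0.0]
wrist_force: [-0.2, -0.3, -1.1]
opening: 0.0295
```

```bash
python3 look.py a6 side
```

```text
t 9.75 p [ 0.5183 -0.2128  0.1827] yaw 1.513 zax [-0.001  0.    -1.   ] F [-0.2 -0.3 -1.1] M [ 0.02 -0.   -0.03] op 0.0295 j [-0.62 -0.02 -0.12  1.47 -0.   -0.56]
```

View pics/a6_side.png

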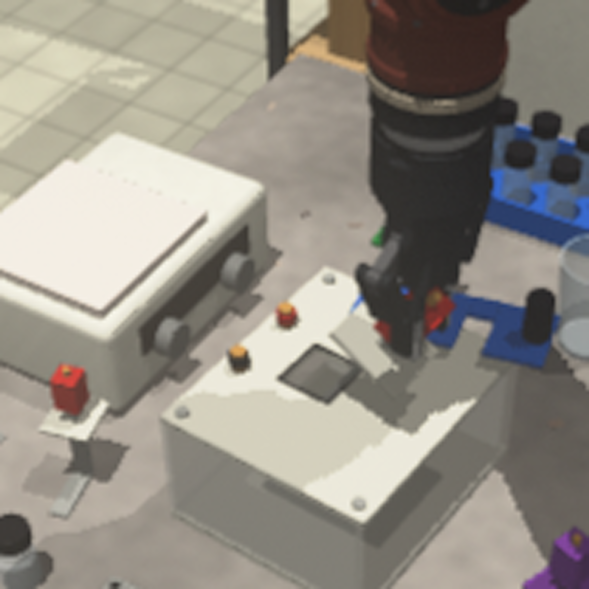

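```bash
cat > ov.py <<'E'
from plan import *
import sys
n=sys.argv[1];ths=[float(a) for a in sys.argv[2].split(',')];h=float(sys.argv[3]) if len(sys.argv)>3 else .048
st()
o=robot.get_obs();tp=o['tcp_pos'];G=np.array([tp[0],tp[1],tp[2]+.022])
yw=yaw(o['ee_rot'])-np.pi/2-float(sys.argv[4] if len(sys.argv)>4 else 0)
p=shot('side');im=p['color'][:,:,::-1].copy()
u,v=proj(p,G);x0=int(min(max(u-85,0),640-170));y0=int(min(max(v-70,0),480-170));F=4.5
out=[]
base=cv2.resize(im[y0:y0+170,x0:x0+170],None,fx=F,fy=F,interpolation=cv2.INTER_CUBIC)[:600]
def box(a,b): return [(a[i&1] if 0 else (a if not i&1 else b)[0],(a if not i&2 else b)[1],(a if not i&4 else b)[2]) for i in range(8)]
bx=[((-.032,-.029,0),(.032,.029,.006)),((-.015,-.015,.023),(.015,.015,.068)),((-.0025,-.011,-.088),(.0025,.011,0)),((-.0725,-.011,-.088),(.0025,.011,-.083))]
for k,th in enumerate(ths):
    M=R.from_euler('z',yw)*R.from_euler('y',-np.radians(th))
    b=base.copy()
    for lo,hi in bx:
        v8=[proj(p,G+M.apply(np.array(q)-[0,0,h])) for q in box(lo,hi)]
        v8=[tuple(int(round(c)) for c in ((q[0]-x0)*F,(q[1]-y0)*F)) for q in v8]
        for i in range(8):
            for m in (1,2,4):
                if not i&m: cv2.line(b,v8[i],v8[i|m],(0,255,0),1)
    cv2.imwrite(f'pics/{n}_{k}.png',b)
cv2.imwrite(f'pics/{n}_r.png',base)
E
python3 ov.py b1 33,40
```

```text
t 9.8 p [ 0.5185 -0.2128  0.1829] yaw 1.513 zax [-0.001  0.    -1.   ] F [-0.4 -0.8 -2.2] M [0.02 0.07 0.03] op 0.0296 j [-0.62 -0.02 -0.12  1.47 -0.   -0.56]
```

View pics/b1_0.png

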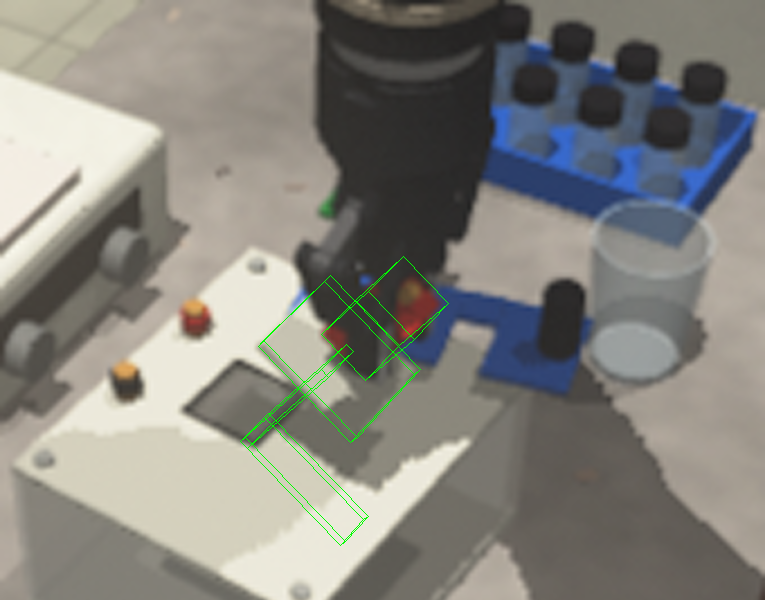

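View pics/b1_1.png

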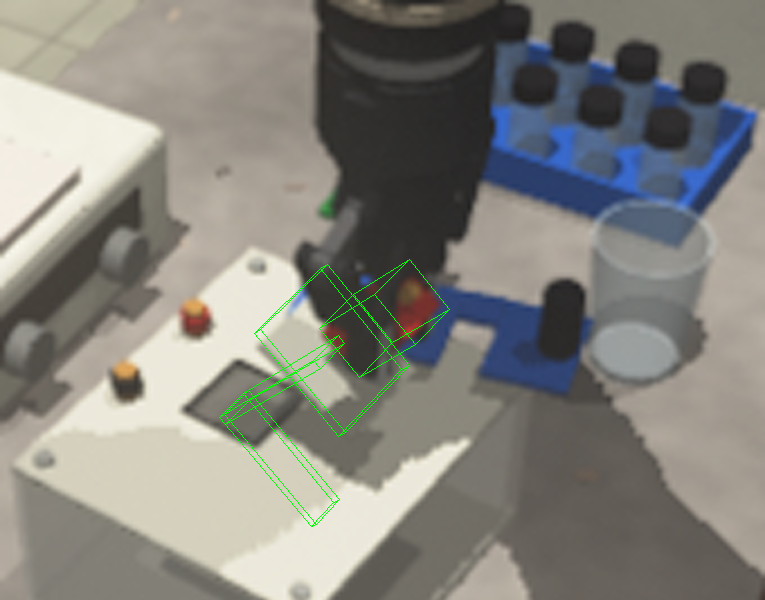

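```bash
python3 ov.py b2 46,52
```

```text
t 9.85 p [ 0.5186 -0.2128  0.183 ] yaw 1.513 zax [-0.001  0.    -1.   ] F [-0.   0.5 -1.4] M [0.01 0.04 0.04] op 0.0299 j [-0.62 -0.02 -0.12  1.47 -0.   -0.56]
```

View pics/b2_0.png

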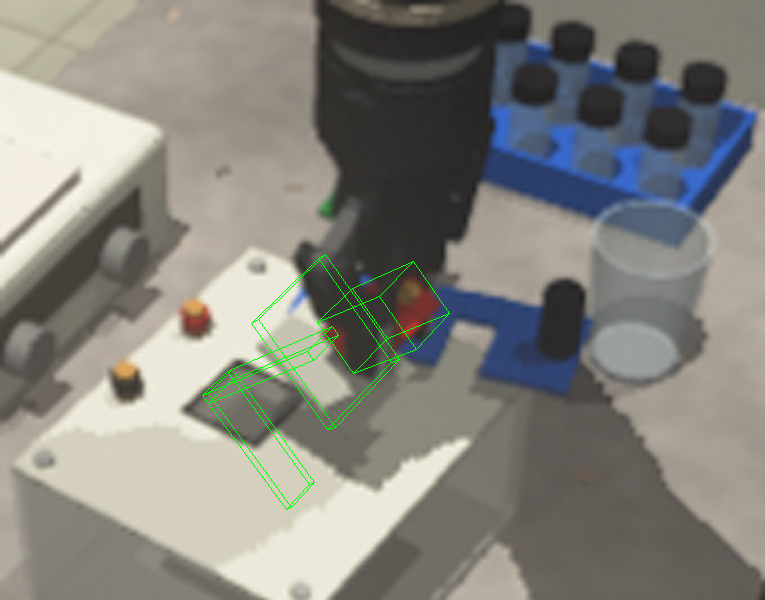

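View pics/b2_1.png

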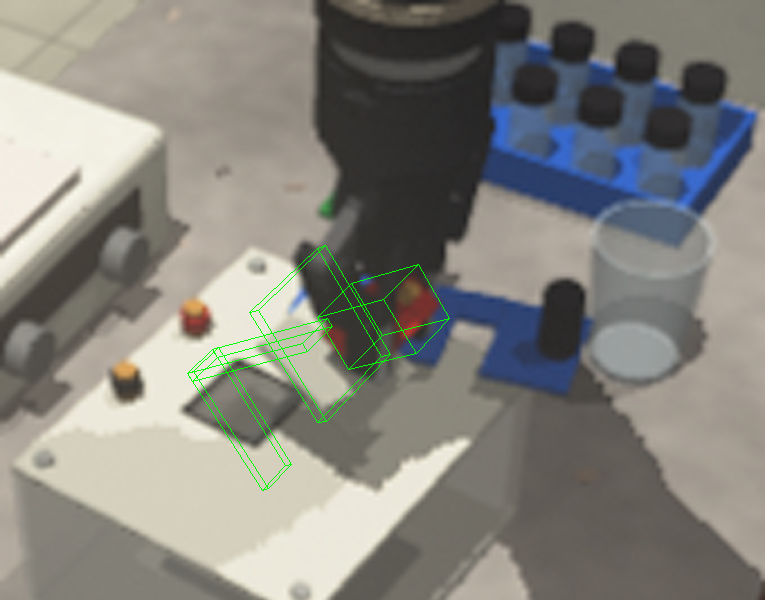

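View pics/b2_r.png

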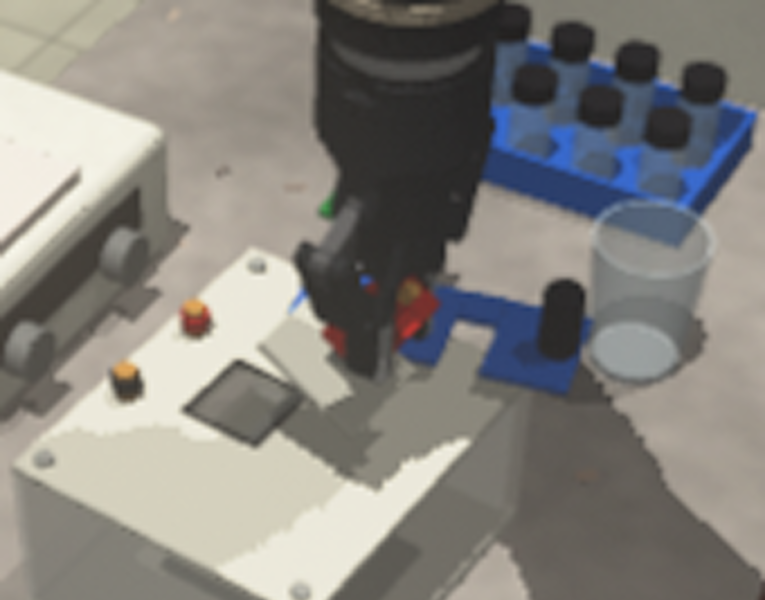

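Emit:
move_arm --targets '[[[0,0,-0.6,0.3,0],[0,0,-0.5,0.3,0],[0,0,0,0,0],[0,0,0,0,0]]]'

```text
clock: 10.3
tcp_pos: [0.5079, -0.2123, 0.1772]
ee_rot: [0.727, 0.686, -0.0, -0.0]
wrist_force: [0.1, -0.5, -1.6]
opening: 0.0301
```

```bash
python3 ov.py b3 39
```

```text
t 10.3 p [ 0.5079 -0.2123  0.1772] yaw 1.513 zax [-0.001  0.    -1.   ] F [ 0.1 -0.5 -1.6] M [-0.01 -0.09  0.  ] op 0.0301 j [-0.63 -0.05 -0.16  1.46 -0.   -0.58]
```

View pics/b3_0.png

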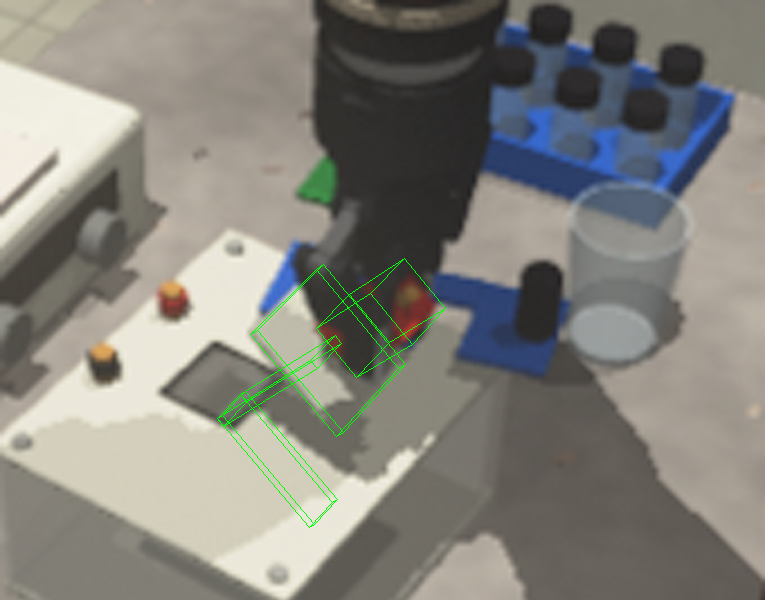

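Emit:
move_arm --targets '[[[0,0,0,0,0],[0,0,0,0,0],[0,0,0.4,-0.4,0],[0,0,0.6,-0.6,0],[0,0,0.6,-0.7,0]]]' --squeeze 90

```text
clock: 10.85
tcp_pos: [0.5248, -0.2133, 0.1949]
ee_rot: [0.727, 0.686, -0.0, 0.0]
wrist_force: [-0.6, -0.4, -2.8]
opening: 0.0288
```

```bash
python3 ov.py b4 39
```

```text
t 10.85 p [ 0.5248 -0.2133  0.1949] yaw 1.513 zax [ 0. -0. -1.] F [-0.6 -0.4 -2.8] M [-0.03  0.08  0.02] op 0.0288 j [-0.62 -0.   -0.08  1.49 -0.   -0.56]
```

View pics/b4_0.png

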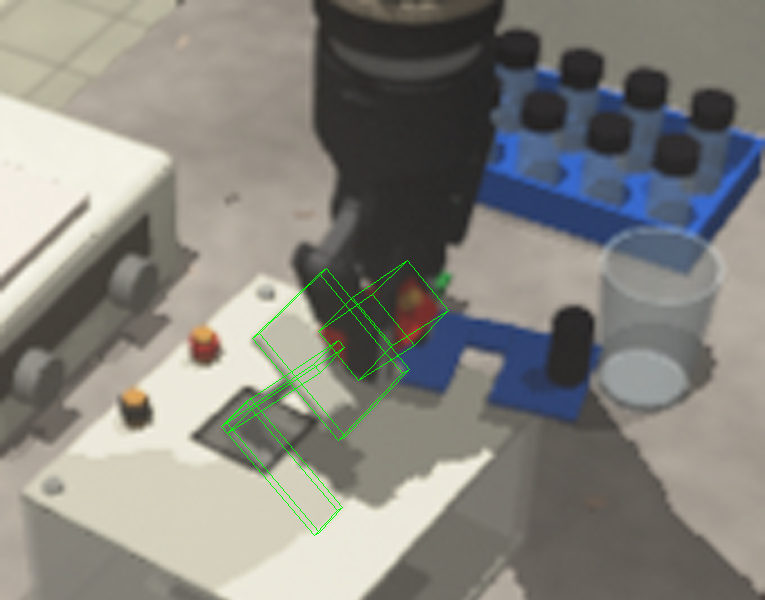

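Emit:
move_arm --targets '[[[0,0,0.8,-0.6,0],[0,0,0.8,-0.7,0],[0,0,0.8,-0.6,0],[0,0,0.8,-0.7,0],[0,0,0,0,0]]]'

```text
clock: 11.4
tcp_pos: [0.5574, -0.2154, 0.2214]
ee_rot: [0.727, 0.687, 0.0, 0.001]
wrist_force: [-0.0, 0.2, -3.2]
opening: 0.0292
```

```bash
python3 ov.py b5 39
```

```text
t 11.4 p [ 0.5574 -0.2154  0.2214] yaw 1.514 zax [ 0.002 -0.001 -1.   ] F [-0.   0.2 -3.2] M [ 0.01  0.07 -0.04] op 0.0292 j [-0.59  0.09  0.07  1.54 -0.   -0.53]
```

View pics/b5_0.png

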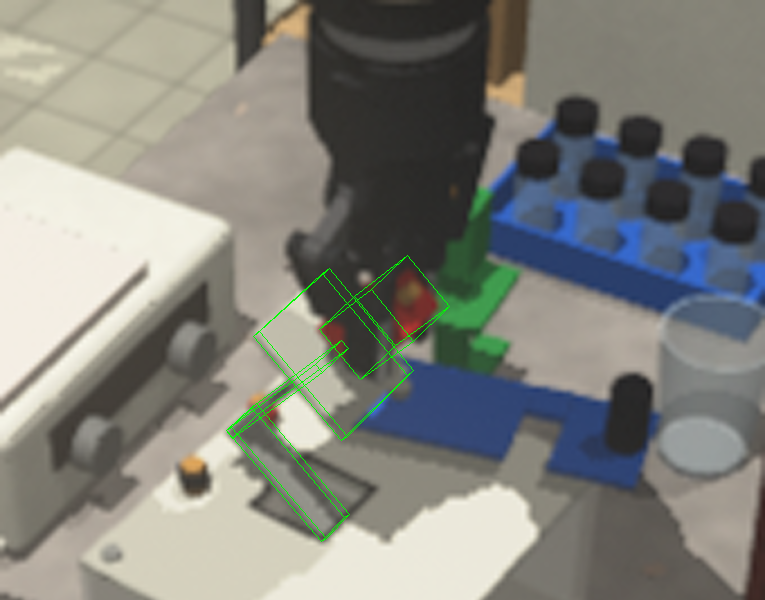

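Emit:
move_arm --targets '[[[0,0,0.8,-0.6,0],[0,0,0.8,-0.7,0],[0,0,0.8,-0.6,0],[0,0,0.8,-0.7,0],[0,0,0.8,-1.0,0]]]'

```text
clock: 11.95
tcp_pos: [0.5959, -0.2172, 0.2558]
ee_rot: [0.727, 0.686, -0.0, -0.001]
wrist_force: [1.0, 0.2, -1.8]
opening: 0.0292
```

Emit:
move_arm --targets '[[[0,0,0,-1.5,0],[0,0,0,-1.5,0],[0,0,0,-1.5,0],[0,0,0,0,0]]]'

```text
clock: 12.35
tcp_pos: [0.5965, -0.2178, 0.3032]
ee_rot: [0.727, 0.686, 0.0, 0.001]
wrist_force: [0.4, 0.3, -1.3]
opening: 0.0294
```

```bash
python3 ov.py b6 39
```

```text
t 12.35 p [ 0.5965 -0.2178  0.3032] yaw 1.513 zax [ 0.002 -0.002 -1.   ] F [ 0.4  0.3 -1.3] M [ 0.01  0.04 -0.01] op 0.0294 j [-0.56  0.24  0.38  1.71 -0.   -0.5 ]
```

View pics/b6_0.png

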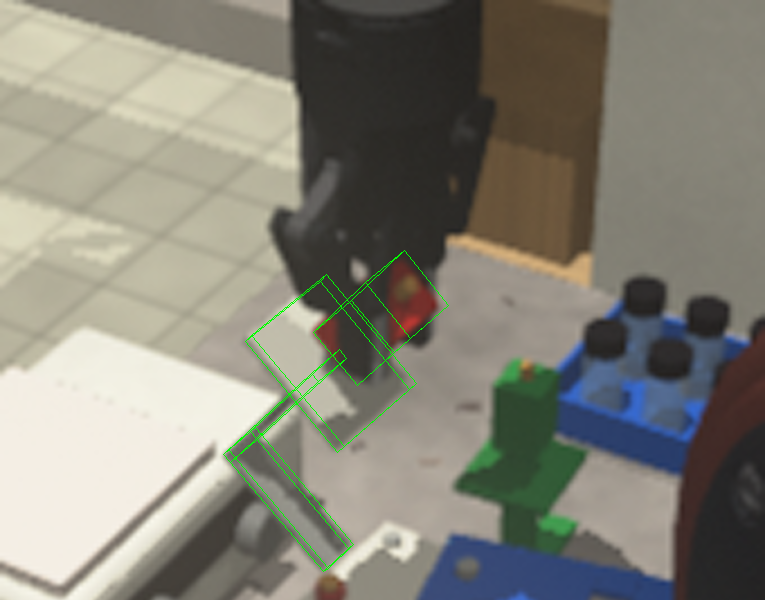

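```bash
cat > f2.py <<'E'
from fit import *
a=pt(110,170,6);b=pt(120,300,4)
rt=[(T,(-.045,-.025,.125),a(368,382)),(T,(-.045,.059,.125),a(165,445)),(T,(-.045,-.059,.125),a(450,360)),
(T,(.069,-.084,.125),a(437,77)),(T,(.069,.084,.125),a(40,198)),(T,(-.045,.084,.125),a(108,467)),(T,(-.045,-.084,.125),a(510,343)),(T,(.063,.059,.125),a(104,200)),(T,(.063,.025,.125),a(182,173)),(T,(.063,-.025,.125),a(303,132)),(T,(.063,-.059,.125),a(380,110))]
rs=[(S,(-.045,-.025,.125),b(405,236)),(S,(-.045,.025,.125),b(355,335)),(S,(-.045,.059,.125),b(316,415)),(S,(-.045,.084,.125),b(293,475)),(S,(.069,.084,.125),b(35,405)),(S,(-.045,-.084,.125),b(438,162)),(S,(-.045,-.059,.125),b(462,115))][:5]
fit(rt,[.6,.3,.2],'rack top');fit(rs,[.6,.3,.2],'rack side');q=fit(rt+rs,[.6,.3,.2],'both')
E
python3 f2.py
```

```text
rack top [0.58929162 0.26643905 0.27031046] [[0.2, 0.9], [0.6, 0.6], [0.1, 0.4], [-0.1, -0.2], [-0.2, -0.1], [0.1, -0.0], [0.1, 0.2], [-0.5, -1.1], [-0.1, -0.7], [-0.5, 0.1], [0.1, -0.3]]
rack side [0.58897912 0.26867507 0.28832422] [[0.1, -1.6], [0.2, 0.5], [0.9, 0.1], [-0.4, 0.3], [-0.9, -0.1]]
both [0.5889877  0.26721229 0.27168846] [[-0.1, 1.0], [0.3, 0.8], [-0.2, 0.5], [-0.5, -0.1], [-0.6, 0.1], [-0.1, 0.1], [-0.2, 0.3], [-0.8, -0.9], [-0.4, -0.5], [-0.8, 0.2], [-0.2, -0.2], [0.7, -1.8], [0.4, 0.1], [0.7, -0.4], [-0.8, -0.3], [-0.5, -1.8]]
```

```bash
cat >> plan.py <<'E'
RK=np.array([.5891,.2669,.271])
def rack(lx,ly):
    c,s=np.cos(RK[2]),np.sin(RK[2]);return np.array([RK[0]+c*lx-s*ly,RK[1]+s*lx+c*ly])
def inr(X,q=None):
    q=RK if q is None else q
    c,s=np.cos(q[2]),np.sin(q[2]);d=np.asarray(X)[:2]-q[:2];return np.array([c*d[0]+s*d[1],-s*d[0]+c*d[1]])
E
python3 - <<'E'
from plan import *
w=rack(-.03,.042);print(w)
e=plan([(.59,-.15,.365,1.56),(w[0],w[1],.365,1.842)],0,maxs=4)
E
```

```text
[0.5489517 0.2993363]
[[0, 2.2, -0.3, -2.1, np.float64(-0.02)], [0, 2.3, -0.3, -2.1, np.float64(-0.01)], [0, 2.2, -0.3, -2.1, np.float64(-0.02)], [0, 3.7, -0.4, 0.0, np.float64(-0.02)], [0, 3.8, -0.3, 0.0, np.float64(-0.03)]]
[[0, 3.8, -0.2, 0.0, np.float64(-0.02)], [0, 3.7, -0.1, 0.0, np.float64(-0.02)], [0, 3.8, 0.0, 0.0, np.float64(-0.03)], [0, 3.7, 0.1, 0.0, np.float64(-0.02)], [0, 3.8, 0.1, 0.0, np.float64(-0.02)]]
[[0, 3.8, 0.3, 0.0, np.float64(-0.03)], [0, 3.7, 0.3, 0.0, np.float64(-0.02)], [0, 3.7, 0.4, 0.0, np.float64(-0.02)], [0, 3.8, 0.5, 0.0, np.float64(-0.03)], [0, 3.7, 0.6, 0.0, np.float64(-0.02)]]
end [0.54873941 0.29945704 0.3648058 ] 1.842956008775349 15
```

Emit:
move_arm --targets '[[[0,2.2,-0.3,-2.1,-0.02],[0,2.3,-0.3,-2.1,-0.01],[0,2.2,-0.3,-2.1,-0.02],[0,3.7,-0.4,0,-0.02],[0,3.8,-0.3,0,-0.03]]]'

```text
clock: 12.9
tcp_pos: [0.5825, -0.0744, 0.3636]
ee_rot: [0.692, 0.722, -0.0, -0.0]
wrist_force: [0.4, 0.4, -3.1]
opening: 0.0289
```

Emit:
move_arm --targets '[[[0,3.8,-0.2,0,-0.02],[0,3.7,-0.1,0,-0.02],[0,3.8,0,0,-0.03],[0,3.7,0.1,0,-0.02],[0,3.8,0.1,0,-0.02]]]'

```text
clock: 13.4
tcp_pos: [0.5649, 0.1136, 0.3629]
ee_rot: [0.651, 0.759, -0.001, -0.001]
wrist_force: [1.4, -0.1, -1.6]
opening: 0.0291
```

Emit:
move_arm --targets '[[[0,3.8,0.3,0,-0.03],[0,3.7,0.3,0,-0.02],[0,3.5,0.4,0,-0.02],[0,2.5,0.3,0,-0.03],[0,1.5,0.3,0,-0.02]]]'

```text
clock: 13.9
tcp_pos: [0.5517, 0.2643, 0.3629]
ee_rot: [0.603, 0.797, -0.001, -0.001]
wrist_force: [0.8, -0.2, -1.6]
opening: 0.0291
```

Emit:
move_arm --targets '[[[0,0,0,0,0],[0,0,0,0,0]]]'

```text
clock: 14.1
tcp_pos: [0.5525, 0.262, 0.3636]
ee_rot: [0.605, 0.796, -0.001, -0.0]
wrist_force: [0.0, -0.6, -1.8]
opening: 0.0289
```

```bash
python3 ov.py d1 39; python3 - <<'E'
from plan import *
o=robot.get_obs();print(inr(o['tcp_pos']))
p=shot('top');im=p['color'][:,:,::-1][130:290,80:280];cv2.imwrite('pics/d1t.png',cv2.resize(im,None,fx=3.6,fy=3.6,interpolation=cv2.INTER_CUBIC))
E
```

```text
t 14.1 p [0.5525 0.262  0.3636] yaw 1.843 zax [-0.001 -0.001 -1.   ] F [ 0.  -0.6 -1.8] M [-0.1   0.04 -0.  ] op 0.0289 j [ 0.23  0.23  0.48  1.82 -0.   -0.04]
[-0.03652252  0.00471087]
```

View pics/d1_0.png

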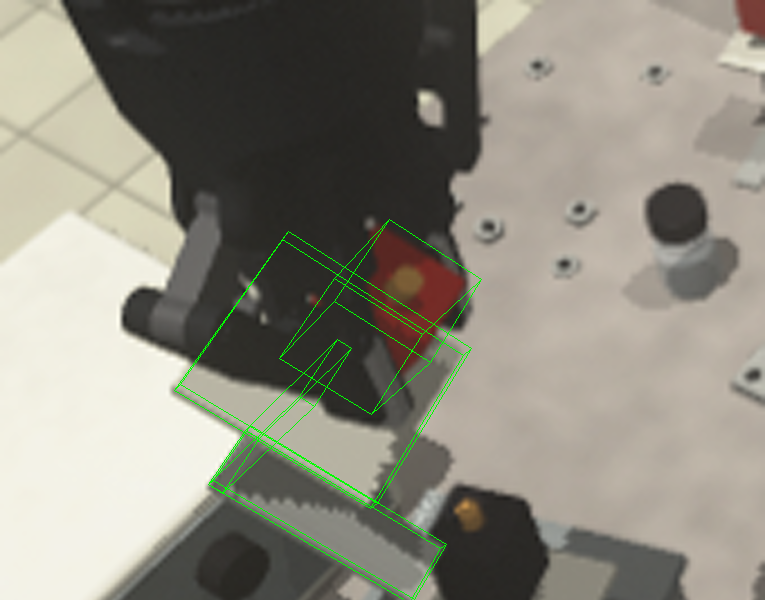

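View pics/d1t.png

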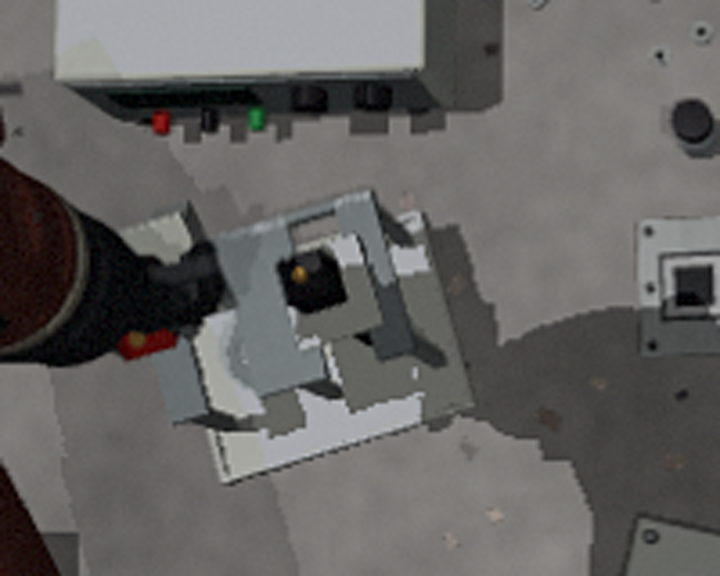

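```bash
python3 - <<'E'
from plan import *
import pickle
p=pickle.load(open('top1.pkl','rb'))
for uv in [(100,152),(195,152),(150,152)]:
    print(at_z(p,*uv,.13), inr(at_z(p,*uv,.13)), p['z_map'][uv[1]-10,uv[0]], at_depth(p,uv[0],uv[1]-15,p['z_map'][uv[1]-15,uv[0]]))
w=rack(-.03,.042)
e=plan([(w[0],w[1],.363,1.842)],0,maxs=2.5)
E
```

```text
[0.75905808 0.40676315 0.13      ] [0.20119592 0.08926172] 1.353108 [0.80376882 0.41662265 0.10843589]
[0.75099338 0.17206377 0.13      ] [ 0.13059767 -0.13471312] 1.3518062 [0.79337244 0.17574253 0.11436989]
[0.75467301 0.28250084 0.13      ] [ 0.16370647 -0.02929161] 1.353553 [0.79740873 0.28811234 0.11384992]
[[0, 1.9, 0.3, 0.1, np.float64(0.0)], [0, 1.9, 0.4, 0.0, np.float64(0.0)]]
end [0.54929994 0.29992927 0.36300079] 1.8414654840995803 2
```

Emit:
move_arm --targets '[[[0,1.9,0.1,0,0],[0,1.9,0.1,0,0],[0,0,0,2,0],[0,0,0,3,0],[0,0,0,3,0]]]'

```text
clock: 14.7
tcp_pos: [0.5447, 0.2987, 0.2836]
ee_rot: [0.605, 0.796, 0.0, 0.0]
wrist_force: [0.2, 0.0, -2.7]
opening: 0.0291
```

Emit:
move_arm --targets '[[[0,0,0,2,0],[0,0,0,1,0],[0,0,0,0,0]]]'

```text
clock: 15.0
tcp_pos: [0.5438, 0.2987, 0.253]
ee_rot: [0.605, 0.796, -0.001, -0.001]
wrist_force: [0.3, 1.3, -2.0]
opening: 0.0289
```

```bash
python3 ov.py d2 39; python3 - <<'E'
from plan import *
o=robot.get_obs();print(inr(o['tcp_pos']))
p=shot('top');im=p['color'][:,:,::-1][130:290,80:280];cv2.imwrite('pics/d2t.png',cv2.resize(im,None,fx=3.6,fy=3.6,interpolation=cv2.INTER_CUBIC))
E
```

```text
t 15.0 p [0.5438 0.2987 0.253 ] yaw 1.842 zax [-0.002 -0.001 -1.   ] F [ 0.3  1.3 -2. ] M [-0.01  0.05  0.03] op 0.0289 j [ 0.29  0.18  0.22  1.61 -0.    0.02]
[-0.03459506  0.04299502]
```

View pics/d2_0.png

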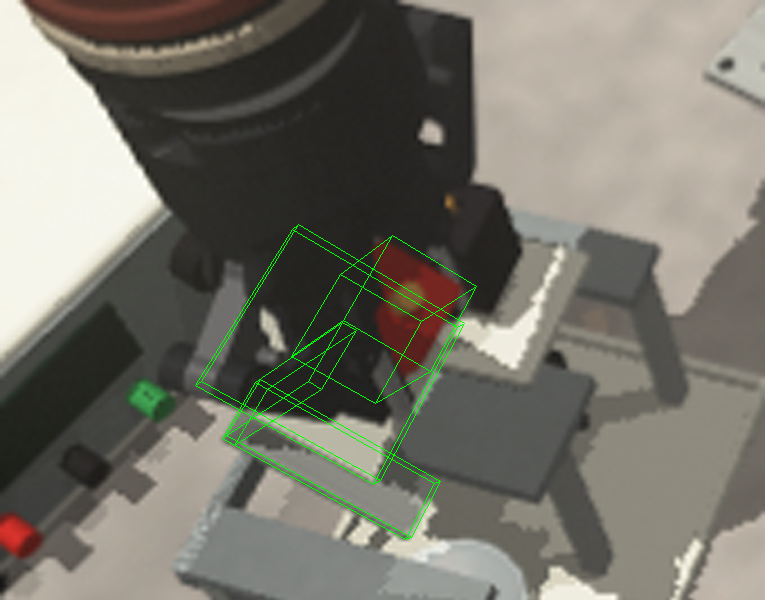

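View pics/d2t.png

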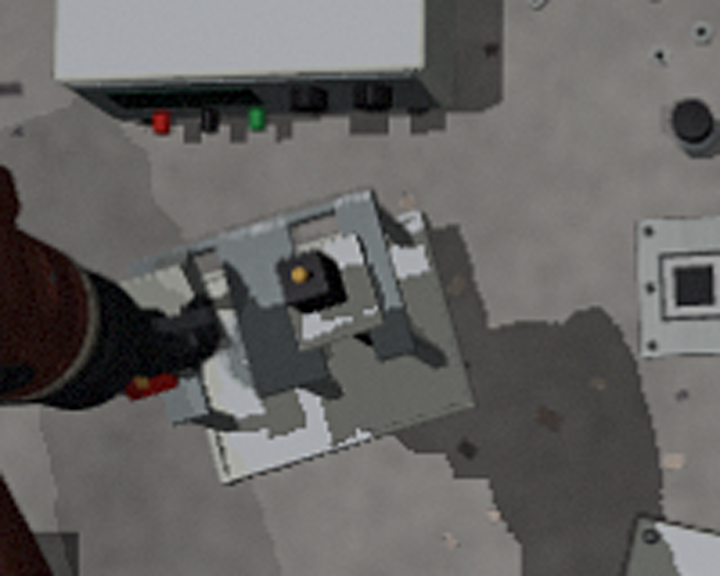

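Emit:
move_arm --targets '[[[0,0,0,2,0],[0,0,0,2,0],[0,0,0,1.5,0],[0,0,0,1,0],[0,0,0,0,0]]]'

```text
clock: 15.6
tcp_pos: [0.5438, 0.2995, 0.1883]
ee_rot: [0.605, 0.796, -0.001, -0.0]
wrist_force: [-0.0, 0.2, -2.7]
opening: 0.029
```

```bash
python3 ov.py d3 39; python3 - <<'E'
from plan import *
o=robot.get_obs();print(inr(o['tcp_pos']))
E
```

```text
t 15.6 p [0.5438 0.2995 0.1883] yaw 1.843 zax [-0.001 -0.001 -1.   ] F [-0.   0.2 -2.7] M [-0.05  0.12  0.03] op 0.029 j [ 0.29  0.17  0.09  1.49 -0.    0.02]
[-0.0345826   0.04357128]
```

View pics/d3_0.png

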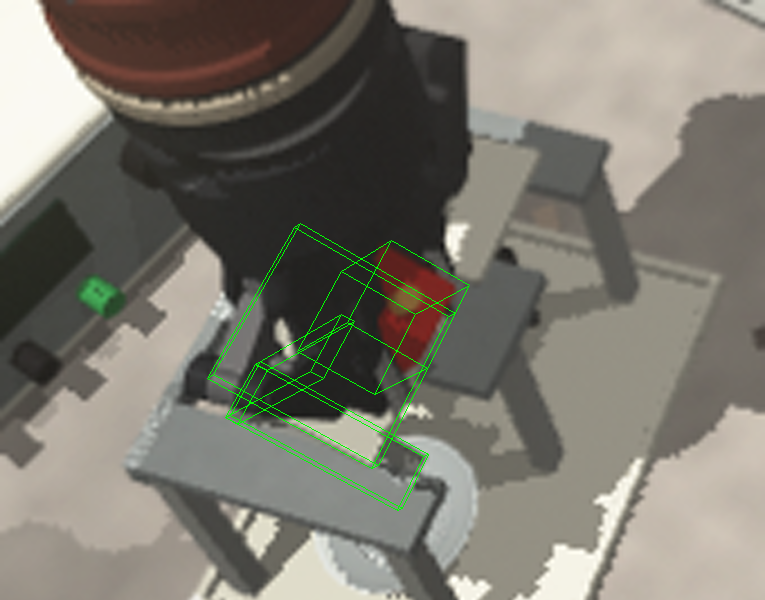

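Emit:
move_arm --targets '[[[0,-0.1,0.8,0,0],[0,0,0.8,0,0],[0,0,0.4,0,0],[0,0,0.3,0,0],[0,0,0.3,0,0]]]' --squeeze 20

```text
clock: 16.15
tcp_pos: [0.5687, 0.3055, 0.1886]
ee_rot: [0.605, 0.797, -0.002, -0.001]
wrist_force: [-6.1, -1.6, -2.3]
opening: 0.0293
```

Emit:
move_arm --targets '[[[0,0,0.5,-0.3,0],[0,0,0.5,-0.3,0],[0,0,0.5,-0.3,0],[0,0,0.5,-0.3,0],[0,0,0,0,0]]]'

```text
clock: 16.65
tcp_pos: [0.5892, 0.3111, 0.2011]
ee_rot: [0.605, 0.796, -0.0, -0.0]
wrist_force: [-3.8, -0.7, -6.1]
opening: 0.0292
```

```bash
python3 ov.py d4 26; python3 - <<'E'
from plan import *
o=robot.get_obs();print(inr(o['tcp_pos']))
E
```

```text
t 16.65 p [0.5892 0.3111 0.2011] yaw 1.843 zax [-0. -0. -1.] F [-3.8 -0.7 -6.1] M [-0.41  1.31  0.  ] op 0.0292 j [ 0.29  0.31  0.27  1.54 -0.    0.02]
[0.01183336 0.04258006]
```

View pics/d4_0.png

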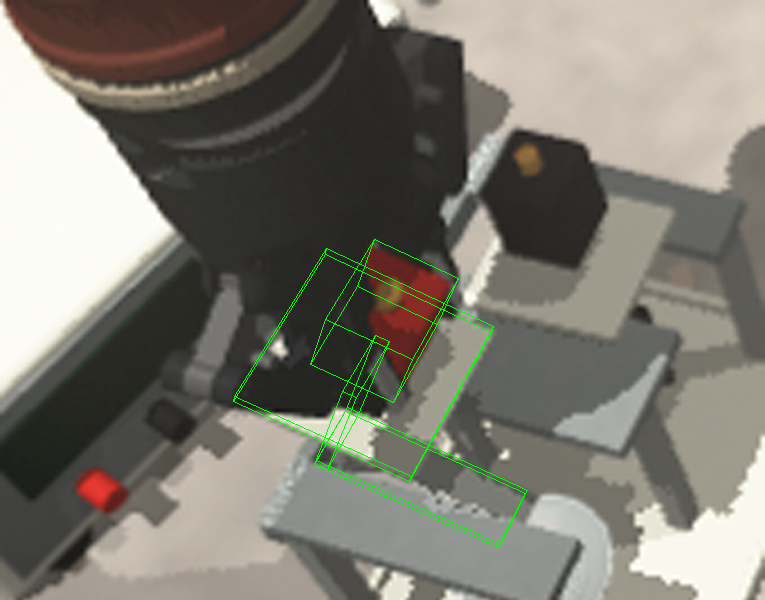

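Emit:
move_arm --targets '[[[0,0,0.6,-0.2,0],[0,0,0.6,-0.2,0],[0,0,0.6,-0.2,0],[0,0,0.6,-0.2,0],[0,0,0,0,0]]]'

```text
clock: 17.2
tcp_pos: [0.6122, 0.3176, 0.2096]
ee_rot: [0.605, 0.796, 0.0, 0.0]
wrist_force: [-4.7, -0.2, -3.5]
opening: 0.0295
```

Emit:
move_arm --targets '[[[0,0,0.6,-0.1,0],[0,0,0.6,-0.1,0],[0,0,0.6,0,0],[0,0,0.3,0,0],[0,0,0,0,0]]]'

```text
clock: 17.7
tcp_pos: [0.6322, 0.3233, 0.2121]
ee_rot: [0.605, 0.797, 0.0, 0.0]
wrist_force: [-5.0, -2.1, -0.9]
opening: 0.0293
```

```bash
python3 ov.py d5 2; python3 - <<'E'
from plan import *
o=robot.get_obs();print(inr(o['tcp_pos']))
E
```

```text
t 17.7 p [0.6322 0.3233 0.2121] yaw 1.843 zax [ 0.001  0.    -1.   ] F [-5.  -2.1 -0.9] M [-0.44  1.52 -0.01] op 0.0293 j [ 0.29  0.45  0.47  1.59 -0.    0.02]
[0.05657726 0.0427603 ]
```

View pics/d5_0.png

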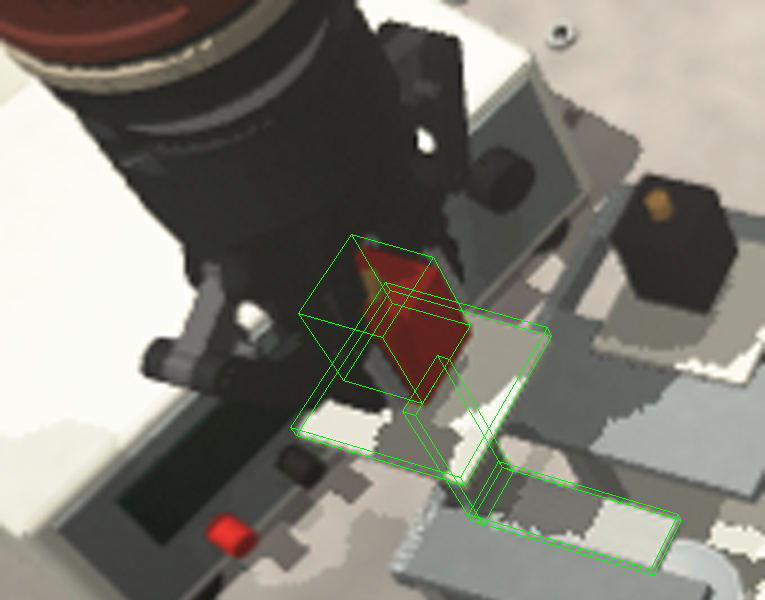

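Emit:
move_arm --targets '[[[0,0,0.2,0,0],[0,0,0.1,0,0],[0,0,-0.3,0,0],[0,0,-1,0,0],[0,0,-1.5,0,0]]]'

```text
clock: 18.25
tcp_pos: [0.6091, 0.3166, 0.212]
ee_rot: [0.605, 0.796, 0.001, 0.001]
wrist_force: [-0.3, -0.3, -2.1]
opening: 0.0291
```

Emit:
move_arm --targets '[[[0,0,-1.5,0,0],[0,0,-0.6,0,0],[0,0,0,2,0],[0,0,0,1.5,0],[0,0,0,0,0]]]'

```text
clock: 18.75
tcp_pos: [0.5869, 0.3105, 0.1735]
ee_rot: [0.605, 0.796, -0.001, -0.001]
wrist_force: [-0.4, -0.1, -2.4]
opening: 0.0291
```

```bash
python3 ov.py d6 0; python3 - <<'E'
from plan import *
o=robot.get_obs();print(inr(o['tcp_pos']))
p=shot('top');im=p['color'][:,:,::-1][130:290,80:280];cv2.imwrite('pics/d6t.png',cv2.resize(im,None,fx=3.6,fy=3.6,interpolation=cv2.INTER_CUBIC))
E
```

```text
t 18.75 p [0.5869 0.3105 0.1735] yaw 1.843 zax [-0.003 -0.001 -1.   ] F [-0.4 -0.1 -2.4] M [-0.01  0.03  0.02] op 0.0291 j [ 0.29  0.3   0.21  1.49 -0.    0.02]
[0.01004739 0.04257009]
```

View pics/d6_0.png

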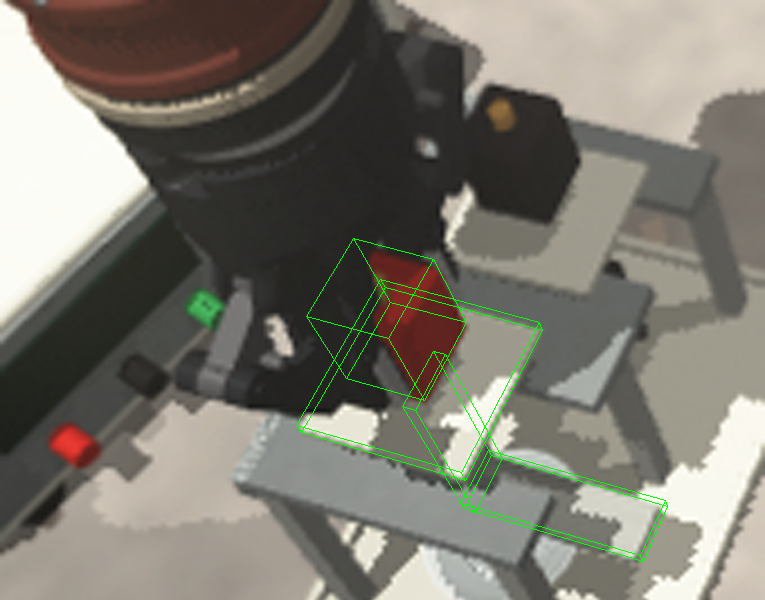

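View pics/d6t.png

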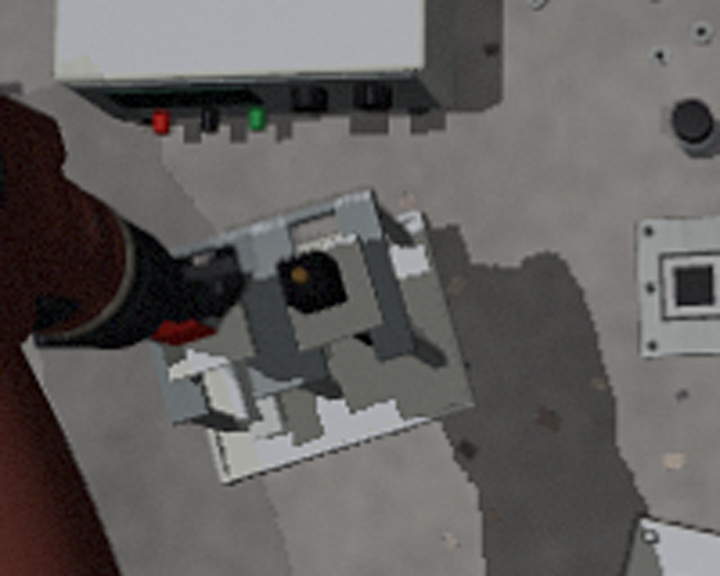

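Emit:
move_arm --targets '[[[0,0,0,1,0],[0,0,0,0.7,0],[0,0,0,0.4,0],[0,0,0,0.2,0],[0,0,0,0,0]]]'

```text
clock: 19.35
tcp_pos: [0.5881, 0.3109, 0.155]
ee_rot: [0.605, 0.797, 0.001, 0.001]
wrist_force: [-2.1, -1.2, 8.6]
opening: 0.029
```

```bash
python3 ov.py d7 0
```

```text
t 19.35 p [0.5881 0.3109 0.155 ] yaw 1.843 zax [ 0.002  0.    -1.   ] F [-2.1 -1.2  8.6] M [-0.32  0.94  0.01] op 0.029 j [ 0.29  0.3   0.18  1.45 -0.    0.02]
```

View pics/d7_0.png

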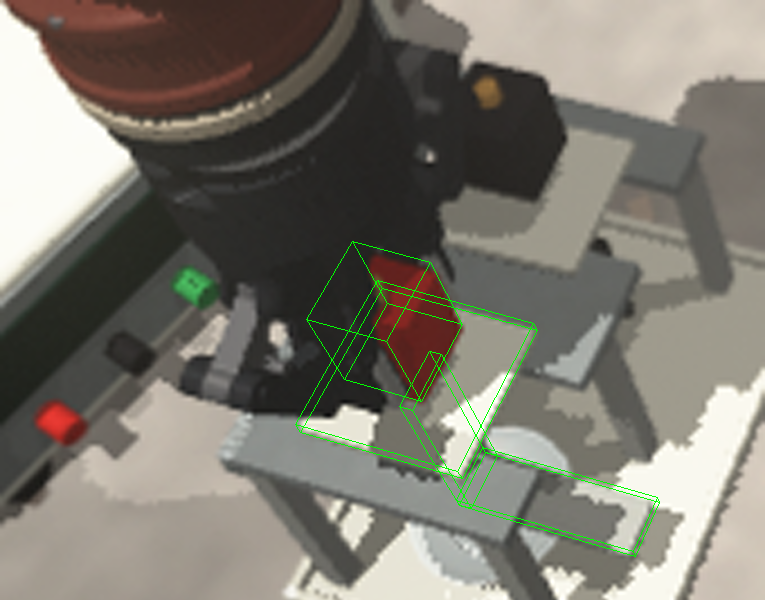

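Emit:
move_arm --targets '[[[0.4,0,0,0,0],[0.6,0,0,0,0],[0.6,0,0,0,0],[0.6,0,0,-1.5,0],[0.6,0,0,-3,0]]]'

```text
clock: 19.9
tcp_pos: [0.5865, 0.3104, 0.1968]
ee_rot: [0.605, 0.796, -0.002, -0.001]
wrist_force: [0.5, -0.1, 0.3]
opening: 0.0516
```

Emit:
move_arm --targets '[[[0.6,0,0,-4,0],[0.6,0,0,-3,0],[0.6,-2,0,-1,0],[0.6,-4,0,0,0],[0.6,-4,0,0,0]]]'

```text
clock: 20.4
tcp_pos: [0.6151, 0.214, 0.2802]
ee_rot: [0.604, 0.797, 0.001, 0.001]
wrist_force: [0.2, -0.5, 0.3]
opening: 0.0513
```

```bash
python3 - <<'E'
from plan import *
st()
import pickle
for c,(x,y,w,h) in (('side',(110,260,170,190)),('top',(100,160,140,120))):
    p=shot(c);pickle.dump(p,open(c+'r.pkl','wb'));im=p['color'][:,:,::-1][y:y+h,x:x+w];cv2.imwrite(f'pics/e_{c}.png',cv2.resize(im,None,fx=3.1 if c=='side' else 5,fy=3.1 if c=='side' else 5,interpolation=cv2.INTER_CUBIC))
E
```

```text
t 20.4 p [0.6151 0.214  0.2802] yaw 1.845 zax [ 0.002  0.    -1.   ] F [ 0.2 -0.5  0.3] M [-0.02 -0.01  0.03] op 0.0513 j [ 0.13  0.28  0.39  1.67 -0.   -0.14]
```

View pics/e_side.png

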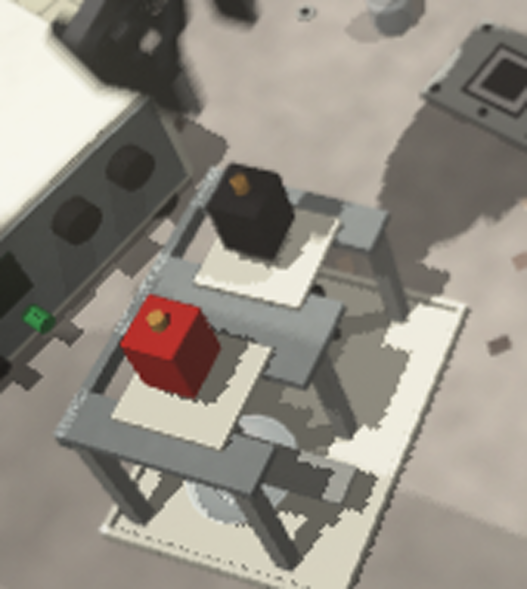

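View pics/e_top.png

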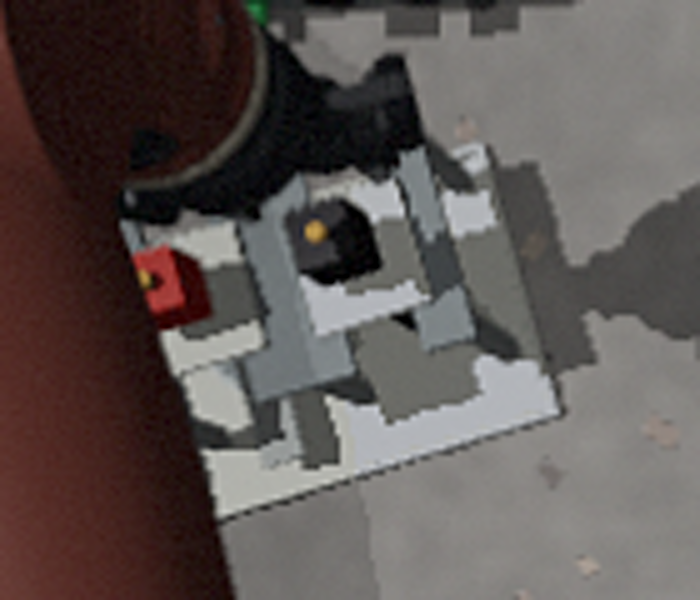

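```bash
python3 - <<'E'
from plan import *
import pickle
A=np.array([.5946,-.1766]);B=np.array([.4778,-.3228]);M=(A+B)/2;d=B-A;L=np.hypot(*d);n=np.array([-d[1],d[0]])/L
h=np.sqrt(.122**2-L*L/4)
for s in(1,-1):
    c=M+s*h*n;print(c)
print('nom',tank(.02,-.08))
for c in('top','side'):
    p=pickle.load(open(c+'r.pkl','rb'));l=robot.landmark_of
    a=1.85+np.pi/2+TK[2];k=tank(.02,-.08)+.122*np.array([np.cos(a),np.sin(a)]);print('knob nominal',k,proj(p,[*k,.162]))
    u,v=proj(p,[*k,.162]);u,v=int(u),int(v)
    cv2.imwrite(f'pics/k_{c}.png',cv2.resize(p['color'][v-50:v+50,u-60:u+60,::-1],None,fx=5,fy=5,interpolation=cv2.INTER_CUBIC))
    print(u-60,v-50)
E
```

```text
[ 0.59736938 -0.29856856]
[ 0.47503062 -0.20083144]
nom [ 0.59364814 -0.29762011]
knob nominal [ 0.47427783 -0.32281396] [406.66679417 259.62297732]
346 209
knob nominal [ 0.47427783 -0.32281396] [404.42962365 174.92738611]
344 124
```

View pics/k_top.png

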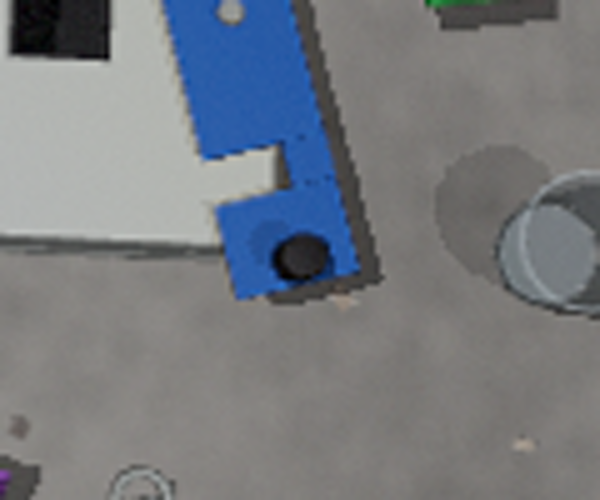

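View pics/k_side.png

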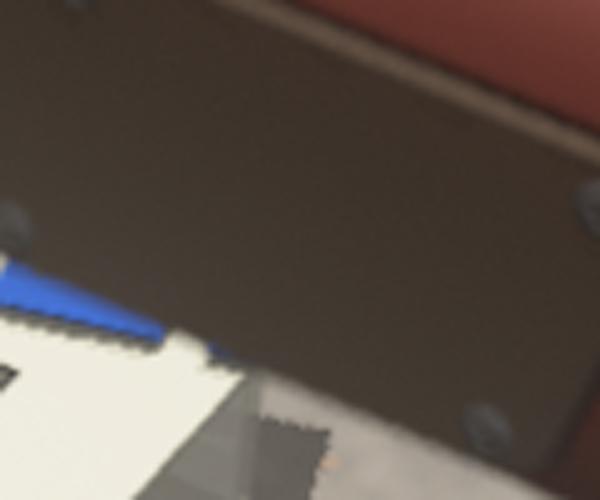

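```bash
python3 - <<'E'
from plan import *
e=plan([(.476,-.323,.225,1.73)],.5,maxs=4.3)
E
```

```text
[[0.5, -3.7, -2.1, 0.4, np.float64(0.01)], [0.5, -3.7, -2.1, 0.4, np.float64(0.01)], [0.5, -3.7, -2.1, 0.5, np.float64(0.01)], [0.5, -3.7, -2.0, 0.4, np.float64(0.0)], [0.5, -3.7, -2.0, 0.4, np.float64(0.01)]]
[[0.5, -3.8, -2.0, 0.4, np.float64(0.01)], [0.5, -3.8, -1.9, 0.4, np.float64(0.01)], [0.5, -3.8, -1.9, 0.4, np.float64(0.01)], [0.5, -3.8, -1.9, 0.5, np.float64(0.01)], [0.5, -3.8, -1.8, 0.4, np.float64(0.0)]]
[[0.5, -3.8, -1.8, 0.4, np.float64(0.01)], [0.5, -3.9, -1.8, 0.4, np.float64(0.01)], [0.5, -3.8, -1.8, 0.4, np.float64(0.01)]]
end [ 0.47554674 -0.32269953  0.22537788] 1.7287812238781028 13
```

Emit:
move_arm --targets '[[[0.5,-3.7,-2.1,0.4,0.01],[0.5,-3.7,-2.1,0.4,0.01],[0.5,-3.7,-2.1,0.5,0.01],[0.5,-3.7,-2.0,0.4,0],[0.5,-3.7,-2.0,0.4,0.01]]]'

```text
clock: 21.0
tcp_pos: [0.5609, 0.0085, 0.2582]
ee_rot: [0.62, 0.784, 0.0, 0.001]
wrist_force: [1.6, -0.0, 0.2]
opening: 0.0429
```

Emit:
move_arm --targets '[[[0.5,-3.8,-2.0,0.4,0.01],[0.5,-3.8,-1.9,0.4,0.01],[0.5,-3.8,-1.9,0.4,0.01],[0.5,-3.8,-1.9,0.5,0.01],[0.5,-3.8,-1.8,0.4,0]]]'

```text
clock: 21.5
tcp_pos: [0.5082, -0.1975, 0.2373]
ee_rot: [0.636, 0.772, 0.0, 0.001]
wrist_force: [0.7, -0.3, -0.3]
opening: 0.0426
```

Emit:
move_arm --targets '[[[0.5,-3.8,-1.8,0.4,0.01],[0.5,-3.5,-1.8,0.4,0.01],[0.5,-2.5,-1.0,0.4,0.01],[0.5,0,0,0,0],[0.5,0,0,0,0]]]'

```text
clock: 22.0
tcp_pos: [0.4814, -0.3009, 0.225]
ee_rot: [0.648, 0.762, 0.0, 0.0]
wrist_force: [-0.2, -0.3, -0.2]
opening: 0.0431
```

```bash
python3 - <<'E'
from plan import *
st()
e=plan([(.4755,-.323,.19,1.73),(.4755,-.323,.137,1.73)],.5,maxs=3)
E
```

```text
t 22.0 p [ 0.4814 -0.3009  0.225 ] yaw 1.732 zax [ 0.  0. -1.] F [-0.2 -0.3 -0.2] M [0.01 0.02 0.01] op 0.0431 j [-0.79  0.   -0.02  1.55  0.   -0.95]
[[0.5, -1.0, -0.5, 1.7, np.float64(0.0)], [0.5, -1.1, -0.4, 1.8, np.float64(0.0)], [0.5, 0.0, 0.0, 2.6, np.float64(0.0)], [0.5, 0.0, 0.0, 2.7, np.float64(0.0)]]
end [ 0.47587608 -0.32309503  0.13697329] 1.7322334329237987 4
```

Emit:
move_arm --targets '[[[0.5,-1.0,-0.5,1,0],[0.5,-1.1,-0.4,1,0],[0.5,0,0,1.5,0],[0.5,0,0,0,0]]]'

```text
clock: 22.4
tcp_pos: [0.4749, -0.3221, 0.186]
ee_rot: [0.648, 0.762, 0.0, -0.002]
wrist_force: [-0.9, 0.7, -0.3]
opening: 0.0427
```

Emit:
move_arm --targets '[[[0.5,0,0,2,0],[0.5,0,0,2,0],[0.5,0,0,1.3,0],[0,0,0,0,0],[0,0,0,0,0]]]' --squeeze 20

```text
clock: 22.9
tcp_pos: [0.4752, -0.3214, 0.1358]
ee_rot: [0.647, 0.762, 0.001, -0.002]
wrist_force: [-1.4, 4.0, -8.5]
opening: 0.0211
```

```bash
python3 kn.py; python3 - <<'E'
from plan import *
pv=tank(.02,-.08);o=robot.get_obs()
a0=1.85;N=15;way=[];y0=yaw(o['ee_rot']);off=o['tcp_pos'][:2]-(pv+.122*np.array([np.cos(a0+np.pi/2+TK[2]),np.sin(a0+np.pi/2+TK[2])]));print('off',off)
for i in range(1,N+1):
    a=a0+(-.03-a0)*i/N;t=a+np.pi/2+TK[2]
    w=pv+.122*np.array([np.cos(t),np.sin(t)])+off*(1-i/N);way.append((w[0],w[1],o['tcp_pos'][2],y0+a-a0))
plan(way,0,maxt=.14)
E
```

```text
t 22.9 p [ 0.4752 -0.3214  0.1358] yaw 1.734 zax [-0.002  0.003 -1.   ] F [-1.4  4.  -8.5] M [ 0.33  0.06 -0.08] op 0.0211 j [-0.82  0.03 -0.15  1.39  0.   -0.99]
angle 1.8401948490031632 rad 0.12079930891532759
off [0.0009359  0.00140806]
[[0, 1.5, 0.0, 0.0, np.float64(0.13)], [0, 1.5, 0.0, 0.0, np.float64(0.12)], [0, 1.6, 0.0, 0.0, np.float64(0.13)], [0, 1.5, 0.1, 0.0, np.float64(0.12)], [0, 1.5, 0.0, 0.0, np.float64(0.13)]]
[[0, 1.5, 0.0, 0.0, np.float64(0.12)], [0, 1.5, 0.0, 0.0, np.float64(0.13)], [0, 1.6, 0.1, 0.0, np.float64(0.12)], [0, 1.5, 0.0, 0.0, np.float64(0.13)], [0, 1.5, 0.0, 0.0, np.float64(0.12)]]
[[0, 1.5, 0.1, 0.0, np.float64(0.13)], [0, 1.5, 0.0, 0.0, np.float64(0.12)], [0, 1.5, 0.0, 0.0, np.float64(0.13)], [0, 1.6, 0.1, 0.0, np.float64(0.12)], [0, 1.5, 0.0, 0.0, np.float64(0.13)]]
end [ 0.60610274 -0.17607318  0.13579276] -0.14636594817141768 15
```

Emit:
move_arm --targets '[[[0,1.5,0,0,0.13],[0,1.5,0,0,0.12],[0,1.6,0,0,0.13],[0,1.5,0.1,0,0.12],[0,1.5,0,0,0.13]]]'

```text
clock: 23.4
tcp_pos: [0.4829, -0.2478, 0.1359]
ee_rot: [0.853, 0.522, -0.0, -0.001]
wrist_force: [3.5, -1.3, -11.4]
opening: 0.0215
```

Emit:
move_arm --targets '[[[0,1.5,0,0,0.12],[0,1.5,0,0,0.13],[0,1.6,0.1,0,0.12],[0,1.5,0,0,0.13],[0,1.5,0,0,0.12]]]'

```text
clock: 23.9
tcp_pos: [0.5328, -0.1916, 0.1359]
ee_rot: [0.972, 0.237, -0.001, -0.001]
wrist_force: [-0.1, 0.1, -9.3]
opening: 0.0212
```

```bash
python3 kn.py
```

```text
t 23.9 p [ 0.5328 -0.1916  0.1359] yaw 0.478 zax [-0.002  0.002 -1.   ] F [-0.1  0.1 -9.3] M [-0.1   0.17 -0.02] op 0.0212 j [-0.58  0.01 -0.17  1.39  0.    0.52]
angle 0.5921544431053407 rad 0.12224396235860589
```

Emit:
move_arm --targets '[[[0,1.5,0.1,0,0.13],[0,1.5,0,0,0.12],[0,1.5,0,0,0.13],[0,1.6,0.1,0,0.12],[0,0.4,0,0,0.04]]]'

```text
clock: 24.4
tcp_pos: [0.5962, -0.1749, 0.1358]
ee_rot: [1.0, -0.03, -0.001, -0.002]
wrist_force: [-2.2, 11.7, -3.8]
opening: 0.0212
```

Emit:
move_arm --targets '[[[0,0.4,0,0,0.02],[0,0.2,0,0,0],[0,0.1,0,0,0],[0,0,0,0,0]]]'

```text
clock: 24.8
tcp_pos: [0.6024, -0.1755, 0.1359]
ee_rot: [0.999, -0.038, -0.001, -0.002]
wrist_force: [-0.7, 10.8, -5.2]
opening: 0.021
```

```bash
python3 kn.py
```

```text
t 24.8 p [ 0.6024 -0.1755  0.1359] yaw -0.076 zax [-0.002  0.005 -1.   ] F [-0.7 10.8 -5.2] M [ 2.08  0.16 -0.22] op 0.021 j [-0.49  0.19  0.02  1.4   0.    1.15]
angle 6.282998562520845 rad 0.12243474259787472
```

Emit:
move_arm --targets '[[[0,0.2,-0.1,0,0],[0,0.2,-0.1,0,0],[0,0,0,0,0]]]'

```text
clock: 25.1
tcp_pos: [0.6039, -0.1756, 0.1358]
ee_rot: [0.999, -0.039, -0.004, -0.0]
wrist_force: [-15.0, 2.6, -1.5]
opening: 0.0213
```

```bash
python3 kn.py
```

```text
t 25.1 p [ 0.6039 -0.1756  0.1358] yaw -0.077 zax [-0.007  0.001 -1.   ] F [-15.    2.6  -1.5] M [ 0.37  3.   -0.09] op 0.0213 j [-0.49  0.2   0.03  1.41 -0.    1.16]
angle 6.2702632105716205 rad 0.12240780150318946
```

Stop reached (15 N). Release and retreat.

Emit:
move_arm --targets '[[[0.5,-0.1,0,0,0],[0.5,0,0,0,0],[0.5,0,0,0,0],[0.5,0,0,-3,0],[0.5,0,0,-4,0]]]'

```text
clock: 25.6
tcp_pos: [0.605, -0.1759, 0.2054]
ee_rot: [0.999, -0.038, -0.001, -0.001]
wrist_force: [0.6, -0.4, 0.8]
opening: 0.0423
```

Emit:
move_arm --targets '[[[0.5,0,0,-3,0],[0.5,-3,3,0,0],[0.5,-4,3,0,0],[0.5,-4,3,0,0],[0.5,-4,3,0,0]]]'

```text
clock: 26.1
tcp_pos: [0.446, -0.2854, 0.237]
ee_rot: [0.999, -0.038, 0.001, 0.001]
wrist_force: [1.1, -0.8, 0.1]
opening: 0.0427
```

```bash
python3 - <<'E'
from plan import *
for c in('top','side'): p=shot(c,f'fin_{c}.png')
st()
E
```

```text
t 26.2 p [ 0.4438 -0.2875  0.2372] yaw -0.082 zax [ 0.    -0.002 -1.   ] F [ 0.7  0.6 -0.1] M [ 0.03 -0.05 -0.01] op 0.0425 j [-0.82 -0.11 -0.11  1.57 -0.    0.83]
```

View pics/fin_top.png

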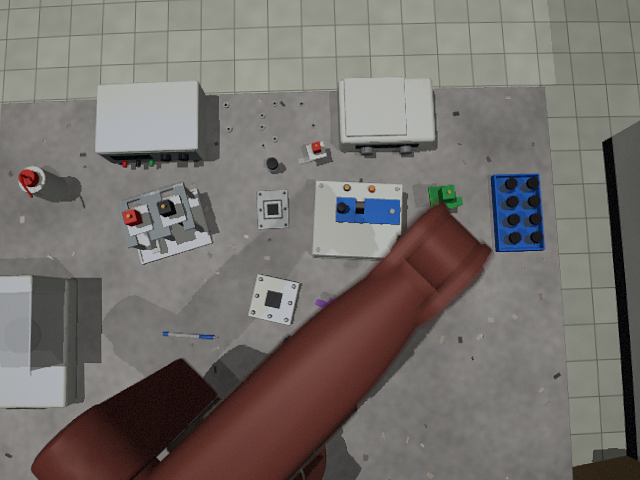

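View pics/fin_side.png

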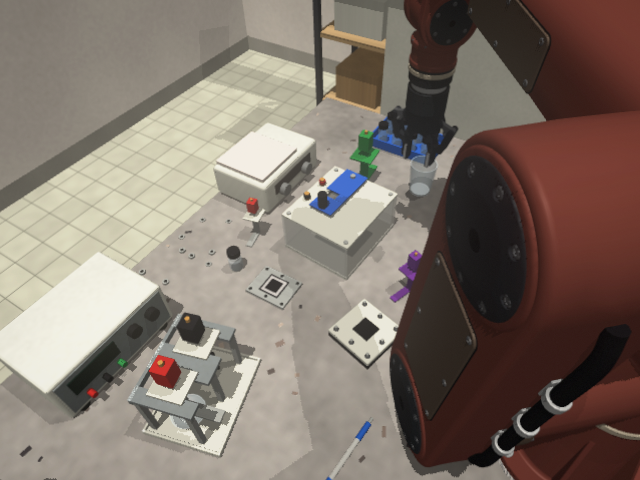

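```bash
python3 - <<'E'
from plan import *
p=shot('top')
print(proj(p,[*tank(.02,.042),.162]), proj(p,[*rack(.01,.042),.201]))
im=p['color'][:,:,::-1]
a=cv2.resize(im[170:270,300:410],None,fx=3.6,fy=3.6,interpolation=cv2.INTER_CUBIC);b=cv2.resize(im[170:270,110:220],None,fx=3.6,fy=3.6,interpolation=cv2.INTER_CUBIC)
cv2.imwrite('pics/fin_c.png',np.hstack([a,b]))
E
```

```text
[341.08550832 206.32827348] [127.66601547 215.8571006 ]
```

View pics/fin_c.png

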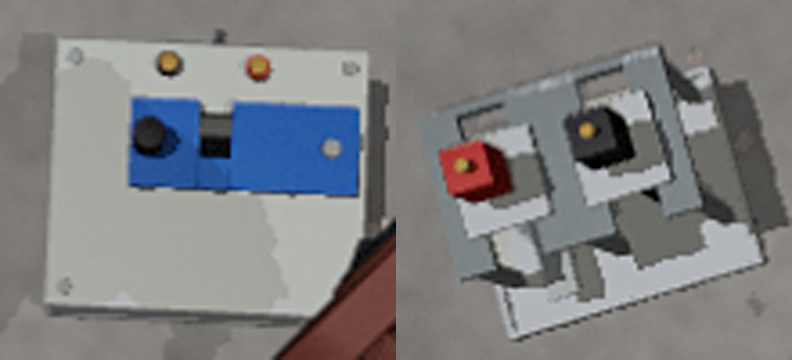

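```bash
python3 -c "
from cell import robot
print(robot.hand_in())"
```

```text
the job is handed in; nothing more can be done
None
```

The red-headed electrode is hanging in the left slot of the drain rack, and the shutter is swung back over the port. I handed the job in at about 26 s on the clock; the hand-in gives no verdict.

- **Removal:** I swung the shutter to its stop, then lifted the electrode by its head. The moves could not tilt the tool, so I held the head lightly and let it pivot against the rim of the port to about 39°. I then gripped it hard and drew the foot out along its own line. During this the force readings showed little beyond the electrode's own weight.
- **Hanging:** I set it upright again by resting its stem against the rack's cross bar (about 5 N), then lowered the collar onto the rails and let go. It met the rails with about 11 N.
- **Closing:** I swung the shutter back until it met its stop at about 15 N.

**Last checks:** In the final pictures the electrode hangs upright with its foot out of the slot's open end. The black-headed electrode and the other visible things look unmoved, with the arm clear. The shutter's knob is within about 1 pixel of its closed position. The wrench was hidden behind the arm in both final pictures, so I could not check it, but nothing went near it.

**Highest force:** The wrist peaked at about 72 N when I pushed the knob against the open stop, under the 120 N limit. No check failed or disagreed.

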